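# Span-calibrate the spring load stand

## Robot

A 7-joint arm with a two-finger parallel gripper is mounted at the origin on the work surface. World frame = base frame: x ahead of the robot, y to its left, z up, the work surface at z = 0. Lengths are in mm, angles in rad, forces in N, time in s.
With the tool pointing down it reaches from about 400 to 875 mm from the base axis. Payload 4.4 kg.
Tool frame: the origin (TCP) lies on the centre line of the jaws, within the pads' length; the fingertips stand 25 mm ahead of it and the grasp point (between the pads) lies 6 mm ahead of it (ctrl.finger_overhang is the distance from the TCP to the fingertips, in mm); z points along the fingers, y is the line along which they close (so a half turn about z gives the same grasp; the last joint's range is limited). The gripper opens to 85 mm and grips with 20 to 120 N. Pads are 22 mm wide; open, the fingers measure 114 mm over their backs; the gripper's body (76 mm by 85 mm) begins 54 mm behind the grasp point. The pads swing forward as they close: fully open they stand 13 mm farther back than shut.
Start: joints at [1.241, 0.628, 0.038, 1.517, -0.027, 0.996, -0.02], TCP at [169.516, -627.521, 216.813] pointing down, gripper open.
Joint ranges: [-3.06, 3.06], [-0.37, 2.12], [-1.25, 1.32], [0.18, 2.47], [-1.1, 4.24], [0.23, 1.98], [-2.94, 2.94]. Speed limits (rad/s): [2.57, 2.57, 3.14, 3.14, 3.14, 3.14, 3.14].

## Interface

Orientations are given as [roll, pitch, yaw] about the fixed x, y, z axes, in that order (R = Rz(yaw) Ry(pitch) Rx(roll)).
In Python, from cell import ctrl gives the robot as it stands. The module is installed in compiled form; this text tells all that it offers.
- The arm moves only by the tool play_rows, never from a script. Its argument "targets" is a list of rows, each a list of 5 numbers: the closure, from 0 (fully open) to 1 (shut), then the shift along the tool's x, y, z in cm, then the turn about the tool's z in degrees. In form: [[gripper, dx, dy, dz, spin], ...]. A call has 1 to 10 rows; each row is the pose to reach, as a shift and turn from the pose commanded when the call began, along the tool's axes at that moment; what a row does not reach only later rows make up. A row lasts 1/10 s, in which the tool goes at most 50 mm and 8.59 degrees, less where a joint would pass 70% of its speed; a pose out of reach is approached as far as the arm can. A call with a gripper value outside its range is refused whole. The fingers move at their own pace and stop on an object; the grip force is fixed at half the most. Time passes only in rows, so rows that repeat a pose let the fingers close. It gives the time, the measured TCP pose, the force, the opening and the grip force at its end, in the units of the state.
- ctrl.read_state(): the state, without advancing time (a new reading comes with each control period).
- ctrl.get_image(name): name is "scene" or "top" or "wrist"; returns (picture, depth): 384x512x3 uint8, red, green, blue; 384x512 float32, mm along the optical axis (not along the pixel's ray), 0 where there is no reading.
- ctrl.calibration(name): a dict with "vfov" (degrees; the focal length in pixels is half the picture's height over the tangent of half this angle, whatever the lens; pixels are square), "cx", "cy" (the principal point, pixels), "extrinsics" (4x4, takes a point from camera to world coordinates); the wrist camera has in their place "mount" (4x4, takes a point from camera to tool coordinates, whose origin is the TCP and whose axes are the flange's). Camera axes: x right, y down, z forward; pixel columns grow to the right and rows downward; lengths in mm; the calibration is good to about 2 mm. A picture is of the moment at which its call begins: read the wrist's pose just before it. calibration takes no time and is no camera call.
- ctrl.finish_job(): hands the job in; it is judged then, once.
Trained networks look in the newest picture that a camera, given by its name, has taken for a name from the list of things; names that differ only in an ending like _2 or _b are one class to them, and where a whole thing is asked for, a point or a joint stands for the part that bears it (a point fixed in the world has none). Each returns a list of dicts, best first, with "confidence" (0 to 1); they miss things now and then, are a little off and sometimes report something else, mostly with a low value. They report only what shows in the picture. A call takes as long as a camera call.
- ctrl.search_frame(camera, name): "bbox" ([left, top, right, bottom] in pixels, round what is visible of it).
- ctrl.trace(camera, name): "pixels" (384x512 bool, what is visible of it) and "bbox" ([left, top, right, bottom] in pixels, round what is visible of it).
The state is a dict: "clock": time; "qpos": joint angles; "qd": joint speeds; "tau": joint torques, N m; "eef_pos": TCP position; "tool_rot": TCP orientation; "force": force on the tool from outside, world axes, zero at the start; "torque": the same for the moment, N m; "width": finger opening in mm; "gripper_force": force on a finger pad.
Only numpy, scipy, OpenCV 4.12 (cv2) and the standard library are available. Lean on these libraries where they do the work, as an engineer would, in place of code of your own. Each camera call takes 0.05 s, during which the arm holds its last target. There are 200 camera calls.

## Task

Calibrate the spring load stand: first press the white ZERO key with the hook empty, then hang every check weight on the hook, set the dial to the total hung (250 g each) and, once the hook has settled, press the green STORE key with all the weights still hanging. Then put every weight back upright in the tray, one to a bay, leaving the dial as set. Do not press the red CLEAR key, press ZERO under load or pull the hook down to its bottom stop, and leave the other things on the bench where they are.

Things in the scene. Friction and masses are not known exactly. Their poses are not given: they have to be found in the camera images.
- weight_1: check weight, 250 g (two or three present; an absent one is None). Aluminium block 44 x 70 x 30 mm (x, y, z), blue band; on it a 12 mm thick steel plate in its y-z plane with a window through it along x: 44 mm wide, from z 30 mm to 82 mm at its sides, roof rising to a V apex at 91 mm; above that a blue grip tab 12 x 32 mm (x, y), z 94 to 136 mm. Origin: centre of the underside
- weight_2: check weight, same as weight_1. Hung, the hook's rod passes through the window along the weight's x and lies in the V, rod axis 85 mm above the weight's underside. Gripped by the tab across its 32 mm (fingers on its +y and -y sides), the fingers straddle the rod
- weight_3: check weight, same as weight_1. A half turn about z leaves it the same
- stand: spring load stand, fixed: white housing 70 x 75 mm, 245 mm tall, on a dark base 140 x 130 mm. Its origin is under the housing's centre; the hook comes out of a slot in the face that looks to its own -x (face 35 mm from the origin), beside a scale and an amber printed-film sensor
- hook (a joint): how far the sprung hook has dipped, m: 0 empty, about 0.010 more for each 250 g weight (245 N/m, lightly damped: it bobs for a second or two), top stop at -0.004, bottom stop at 0.065
- hook_root (a point): axis of the hook's rod where it leaves the housing, 205 mm above the bench when empty; moves with the hook. The rod, a level steel bar 10 mm thick, runs 200 mm from here along this frame's -x (the stand's -x); weights hang side by side on it, their x along the rod; a pitch of 54 mm leaves 10 mm between blocks
- hook_tip (a point): axis of the rod at its free end, 200 mm from hook_root; there the rod turns up, its rounded end reaching 19 mm above the rod's axis and 9 mm beyond this point
- amp: grey bridge amplifier, fixed, 200 x 200 mm, top 60 mm above the bench; origin under its centre. On top, towards its own -x, a row of three keys; towards +x the dial and a dark display
- key_zero (a joint): travel of the white ZERO key, m: 0 up, 0.006 fully down (5 N); counts as pressed beyond 0.0042
- key_zero_top (a point): centre of the top of the white ZERO key (28 mm across, 22 mm above the amplifier's top), at the +y end of the row; the keys are 60 mm apart and press straight down
- key_store (a joint): travel of the green STORE key, m: as ZERO
- key_store_top (a point): centre of the top of the green STORE key, middle of the row
- key_clear (a joint): travel of the red CLEAR key, m: as ZERO; not to be pressed
- key_clear_top (a point): centre of the top of the red CLEAR key, at the -y end of the row
- dial (a joint): dial angle, rad, growing clockwise seen from above: 0 at the 0 g mark, 0.6 rad for each 250 g: 500 g (red mark) at 1.2, 750 g (red mark) at 1.8, 1000 g and end stop at 2.4. Long marks every 250 g, short ones between; light friction, stays where it is left
- dial_grip (a point): point on the dial's axis at the height to grip it, 37 mm above the amplifier's top. The dial is a black disc 48 mm across carrying an upright bar 46 mm long and 14 mm thick along this frame's own x, from 14 to 44 mm above the amplifier's top; its white pointer is on this frame's -x side
- tray: wooden weight tray, fixed, 206 x 100 mm outside, walls 5 mm thick and 22 mm high, floor 5 mm thick; two cross walls make three bays, each 62 mm in the tray's x by 90 mm in its y, centred at x = -67, 0 and +67 mm. Origin: centre of the underside. A weight stands in a bay with its y along the tray's y
- screwdriver: red screwdriver 200 mm long lying on the bench; leave it
- tape: roll of amber tape 90 mm across, 25 mm high; leave it
- ink_jar: ink jar 52 mm across, 70 mm tall; leave it
- solvent: white solvent bottle 64 mm across, 170 mm tall; leave it
- pen: blue pen 140 mm long lying on the bench; leave it

How it is judged (in metres and radians):
On the way, in this order (a step that is already met when the one before it is completed fails the run):
1. the ZERO key is pressed right down while the hook is empty and still (value of joint key_zero above 0.0042 m and value of joint hook between -0.003 and 0.003 m and velocity of joint hook between -0.02 and 0.02 m/s), for 0.05 s.
2. every weight hangs on the hook, let go, and the hook is still (x of weight_1 in the frame of hook_root between -0.205 and 0 m and y of weight_1 in the frame of hook_root between -0.025 and 0.025 m and z of weight_1 in the frame of hook_root between -0.1 and -0.07 m and contact force between each of weight_1, weight_2, weight_3 and the fingers below 0.2 N and x of weight_2 in the frame of hook_root between -0.205 and 0 m and y of weight_2 in the frame of hook_root between -0.025 and 0.025 m and z of weight_2 in the frame of hook_root between -0.1 and -0.07 m and x of weight_3 in the frame of hook_root between -0.205 and 0 m and y of weight_3 in the frame of hook_root between -0.025 and 0.025 m and z of weight_3 in the frame of hook_root between -0.1 and -0.07 m and value of joint hook above 0.008 m and velocity of joint hook between -0.02 and 0.02 m/s), for 0.4 s.
3. the STORE key is pressed right down with every weight still hanging, the hook still and the dial at the total (all of step 2 and value of joint key_store above 0.0042 m and ((value of joint hook between 0.015 and 0.025 m and value of joint dial between 1.08 and 1.32 rad) or (value of joint hook between 0.025 and 0.035 m and value of joint dial between 1.68 and 1.92 rad))), for 0.05 s.
At the end, for the whole second after the job is handed in: every weight stands upright (within 0.1 rad), at rest, on the tray's floor; the hook is empty and back up (within 3 mm); the dial still at the total, within 0.12 rad (50 g) (x of weight_1 in the frame of tray between -0.103 and 0.103 m and y of weight_1 in the frame of tray between -0.05 and 0.05 m and z of each of weight_1, weight_2, weight_3 in the frame of tray below 0.012 m and angle between each of weight_1, weight_2, weight_3's own z axis and vertical below 0.1 rad and linear speed of each of weight_1, weight_2, weight_3 below 0.03 m/s and x of weight_2 in the frame of tray between -0.103 and 0.103 m and y of weight_2 in the frame of tray between -0.05 and 0.05 m and x of weight_3 in the frame of tray between -0.103 and 0.103 m and y of weight_3 in the frame of tray between -0.05 and 0.05 m and value of joint hook between -0.003 and 0.003 m and (value of joint dial between 1.08 and 1.32 rad or value of joint dial between 1.68 and 1.92 rad)); the robot touches nothing.
It fails at once if the red CLEAR key is pressed (value of joint key_clear above 0.003 m).
It fails at once if ZERO is pressed with a load on the hook (value of joint key_zero above 0.003 m and value of joint hook above 0.006 m).
It fails at once if the hook is pulled down to its bottom stop (value of joint hook above 0.06 m).
It fails at once if the screwdriver, tape roll, ink jar, solvent bottle or pen is moved more than 5 cm (distance of screwdriver from where it was at the start of the episode above 0.05 m or distance of tape from where it was at the start of the episode above 0.05 m or distance of ink_jar from where it was at the start of the episode above 0.05 m or distance of solvent from where it was at the start of the episode above 0.05 m or distance of pen from where it was at the start of the episode above 0.05 m).
Of weight_1, weight_2, weight_3 only 2 to 3 are there at a start; the rules pass over those that are not, and their reading is None.
At some moment in a run one of weight_1, weight_2, weight_3 may be knocked a few centimetres aside while the robot is not near it.
It also fails if it takes over 210 s, if anything falls off the work surface, if the arm or the gripper's body presses on something with over 40 N, if the wrist force passes 120 N, or if a joint passes its speed limit or range.

## Working session

There is one attempt and no reset: what is moved stays moved. The work goes in short steps, Python scripts to look and compute and a tool call to move; the robot and the scene stay as the last step left them, time stands still between calls to the robot, and variables do not carry over. Pictures are saved under pics/ and viewed, at most 15 in all, crops included, and the job is handed in when it is done.

Besides the shell and the picture viewer there is one more tool, called after "Call:" as name([rows], argument=value, ...), one row to a line, values as JSON. play_rows: Moves the arm, as the interface text tells. Its arguments: {"type":"object","properties":{"targets":{"type":"array"}},"required":["targets"]}

```bash
mkdir -p pics; cat > h.py <<'E'
import numpy as np, cv2
from cell import ctrl
from scipy.spatial.transform import Rotation as R
def tool():
    s=ctrl.read_state(); T=np.eye(4); T[:3,:3]=R.from_euler('xyz',s['tool_rot']).as_matrix(); T[:3,3]=s['eef_pos']; return T
def cam(n):
    c=ctrl.calibration(n); E=(tool()@np.array(c['mount'])) if 'mount' in c else np.array(c['extrinsics'])
    return 192/np.tan(np.radians(c['vfov'])/2),c['cx'],c['cy'],E
def shot(n,save=None):
    k=cam(n); im,d=ctrl.get_image(n)
    if save: cv2.imwrite('pics/'+save,im[:,:,::-1])
    f,cx,cy,E=k; v,u=np.mgrid[:384,:512]
    P=np.stack([(u-cx)/f*d,(v-cy)/f*d,d],-1)@E[:3,:3].T+E[:3,3]; P[d==0]=np.nan
    return im,P
def proj(n,p):
    f,cx,cy,E=cam(n); q=E[:3,:3].T@(np.array(p)-E[:3,3]); return q[0]/q[2]*f+cx,q[1]/q[2]*f+cy
def rel(p,yaw=None):
    T=tool(); return T[:3,:3].T@(np.array(p)-T[:3,3])/10
E
python3 - <<'E'
from h import *
s=ctrl.read_state(); print(s)
for n in ['scene','top','wrist']:
    c=ctrl.calibration(n); print(n,{k:np.round(v,3).tolist() for k,v in c.items()})
    im,P=shot(n,n+'0.png')
    if n!='wrist':
      for o in ['weight_1','stand','amp','tray','key_zero','key_store','key_clear','dial','hook','hook_tip','solvent','ink_jar','tape','screwdriver','pen']:
        for t in ctrl.trace(n,o)[:4]:
            m=t['pixels']; q=P[m]; q=q[~np.isnan(q[:,0])]
            if len(q): print(n,o,round(t['confidence'],2),t['bbox'],np.median(q,0).round(),q.min(0).round(),q.max(0).round())
E
```

```text
{'clock': 0.0, 'qpos': array([ 1.24117655,  0.62932219,  0.03843237,  1.51841069, -0.02704395,
        0.99634897, -0.01997059]), 'qd': array([-6.06087903e-05, -1.78226838e-03, -1.67538325e-03, -2.52411082e-03,
        4.58890167e-04,  1.56254071e-03,  1.70754284e-03]), 'tau': array([-2.54585466e-04, -5.63394392e+01,  1.22625455e+00, -1.93445724e+01,
        1.11501079e-02,  1.04790318e-02,  6.95254926e-06]), 'eef_pos': array([ 169.36448516, -626.82915352,  215.89082885]), 'tool_rot': array([-3.13962051e+00, -1.64559485e-05,  2.63832039e-01]), 'force': array([-0.44704913,  0.53572595,  0.242164  ]), 'torque': array([-0.01593935,  0.03392808, -0.00615666]), 'gripper_force': 0.0, 'width': 85.69402644991044}
scene {'vfov': 50.461, 'cx': 252.395, 'cy': 191.613, 'extrinsics': [[0.583, 0.447, -0.679, 1406.783], [0.812, -0.331, 0.48, -572.774], [-0.011, -0.831, -0.556, 803.825], [0.0, 0.0, 0.0, 1.0]]}
scene weight_1 0.81 [203.1, 181.1, 232.1, 217.9] [472. -65.  36.] [261. -92.  -3.] [504.  44. 138.]
scene weight_1 0.72 [185.5, 197.7, 214.3, 244.4] [ 542. -166.   32.] [ 391. -199.   -4.] [56
[... 3744 characters left out ...]
3. 201.   2.] [807. 265. 178.]
top solvent 0.28 [152.1, 182.2, 167.3, 200.6] [583. 286.  77.] [560. 268.  65.] [604. 314. 112.]
top ink_jar 0.83 [337.6, 132.9, 351.6, 148.6] [ 736. -273.   67.] [ 715. -309.   -1.] [ 773. -250.   83.]
top tape 0.56 [283.1, 121.1, 310.1, 150.7] [ 770. -124.   19.] [ 718. -174.  -11.] [817. -80.  35.]
top screwdriver 0.8 [223.6, 212.7, 244.2, 269.7] [474.  60.  23.] [339.  39.   8.] [521.  99.  34.]
top pen 0.43 [192.4, 124.5, 257.1, 223.5] [673.  82. 203.] [473.   2.  -8.] [796. 179. 254.]
wrist {'vfov': 60.304, 'cx': 257.699, 'cy': 193.137, 'mount': [[0.0, -0.949, -0.316, 81.15], [1.0, 0.0, 0.0, -0.614], [-0.0, -0.316, 0.949, -157.144], [0.0, 0.0, 0.0, 1.0]]}
```

```bash
python3 - <<'E'
import cv2
a=cv2.imread('pics/top0.png')[100:280,90:410]; cv2.imwrite('pics/t1.png',cv2.resize(a,(800,450),interpolation=3))
a=cv2.imread('pics/scene0.png')[110:310,80:390]; cv2.imwrite('pics/s1.png',cv2.resize(a,(800,516),interpolation=3))
E
```

```text
(no output)
```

View pics/t1.png

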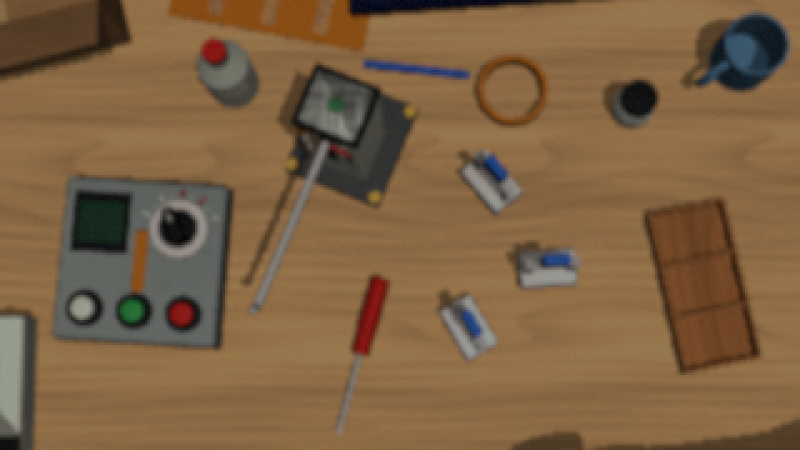

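View pics/s1.png

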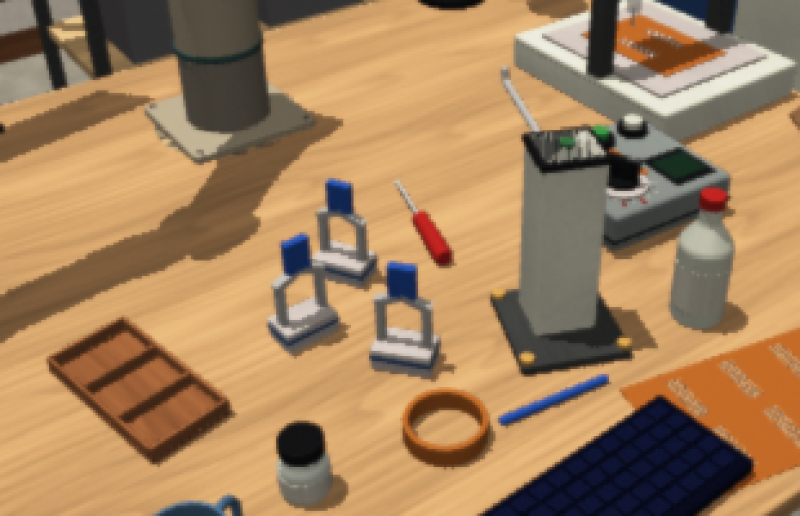

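```bash
cat >> h.py <<'E'
def go(p,yaw=None):
    "shift (cm) and spin (deg) from measured pose to TCP p at world yaw"
    T=tool(); y0=np.arctan2(T[1,0],T[0,0]); d=rel(p).round(2)
    s=0 if yaw is None else np.degrees(-((yaw-y0+np.pi)%(2*np.pi)-np.pi))
    print('go',d,'spin',round(s,1),'spin(alt)',round(s-180*np.sign(s),1),'from',T[:3,3].round(1),round(y0,3))
def line(q):
    c=q.mean(0); w=np.linalg.svd(q-c,full_matrices=False)[2][0]; return c,w
E
python3 - <<'E'
from h import *
im,P=shot('top')
t=ctrl.trace('top','hook')[0]['pixels']; q=P[t]; q=q[(abs(q[:,2]-210)<14)&(q[:,0]<645)]
c,w=line(q[:,:2]); s=(q[:,:2]-c)@w; print('rod',c,w,np.degrees(np.arctan2(w[1],w[0])),(c+s.min()*w),(c+s.max()*w),np.median(q[:,2]))
t=ctrl.trace('top','tray')[0]['pixels'].astype('uint8'); q=P[t>0][:,:]; q=q[(q[:,2]<32)&(q[:,2]>1)]
print('tray',cv2.minAreaRect(q[:,:2].astype('float32')))
for t in ctrl.trace('top','weight'+'_1'):
    q=P[t['pixels']]; tab=q[(q[:,2]>105)&(q[:,2]<150)]; b=q[abs(q[:,2]-30)<10]
    if len(tab)>3: print('w',t['confidence'],tab.mean(0).round(),len(tab),np.degrees(np.arctan2(*line(tab[:,:2])[1][::-1])),cv2.minAreaRect(b[:,:2].astype('float32')))
go([550,-200,400]); 
E
```

```text
rod [557.22878641 142.48364177] [-0.92398872  0.38241973] 157.51635265891562 [644.81541876 106.23335417] [470.94726699 178.19377024] 208.09606547373198
tray ((512.2315063476562, -360.7840576171875), (206.13616943359375, 106.60163879394531), 10.9723482131958)
w 0.81 [ 533. -162.  133.] 56 -87.83157298192235 ((533.1631469726562, -162.76907348632812), (44.956111907958984, 70.38433074951172), 5.776090145111084)
w 0.63 [642. -94. 130.] 55 -137.27709689509342 ((642.1639404296875, -93.91788482666016), (70.78219604492188, 42.95737838745117), 42.339454650878906)
w 0.54 [460. -63. 133.] 52 -149.7592759005844 ((460.04608154296875, -63.61176681518555), (68.68338012695312, 43.604644775390625), 30.702041625976562)
go [ 47.88 -31.35 -18.32] spin 0 spin(alt) 0 from [ 169.5 -627.5  216.8] 0.264
```

Call:
play_rows([
  [1, 10, -6.5, -6, 0],
  [1, 14, -9, -10, 0],
  [1, 18, -12, -14, 0],
  [1, 22, -15, -18, 0],
  [1, 26, -17, -18, 0],
  [1, 30, -20, -18, 0],
  [1, 34, -23, -18, 0],
  [1, 38, -26, -18, 0],
  [1, 43, -29, -18, 0],
  [1, 48, -31, -18, 0],
])

```text
clock: 2.85
eef_pos: [472.6, -282.0, 390.5]
tool_rot: [3.14, -0.001, 0.264]
force: [0.2, -0.7, -0.2]
width: 0.1
gripper_force: 0.0
```

```bash
python3 - <<'E'
from h import *
go([540,330,330],np.radians(120)); print(tool().round(3)); print(ctrl.read_state()['qpos'])
E
```

```text
go [ 22.45 -57.34   6.  ] spin -104.9 spin(alt) 75.1 from [ 472.6 -282.   390.5] 0.264
[[ 9.65000e-01  2.61000e-01  1.00000e-03  4.72596e+02]
 [ 2.61000e-01 -9.65000e-01 -1.00000e-03 -2.81991e+02]
 [ 1.00000e-03  1.00000e-03 -1.00000e+00  3.90453e+02]
 [ 0.00000e+00  0.00000e+00  0.00000e+00  1.00000e+00]]
[ 0.5284968   0.33412729 -0.05988185  1.52712835  0.02070572  1.279504
 -0.84118602]
```

Call:
play_rows([
  [1, 2, -5, 0, -8],
  [1, 4, -9, 0, -16],
  [1, 6, -14, 0, -24],
  [1, 8, -18, 0, -32],
  [1, 10, -23, 0, -40],
  [1, 12, -28, 0, -48],
  [1, 14, -33, 0, -56],
  [1, 16, -38, 0, -64],
  [1, 18, -43, 0, -72],
  [1, 20, -48, 0, -80],
])

```text
clock: 3.85
eef_pos: [537.0, 210.7, 389.8]
tool_rot: [3.141, 0.0, 1.665]
force: [0.4, -0.6, -0.8]
width: 0.1
gripper_force: 0.0
```

```bash
python3 - <<'E'
from h import *
go([540,330,330],np.radians(120))
E
```

```text
go [11.85  1.42  5.97] spin -24.6 spin(alt) 155.4 from [537.  210.7 389.8] 1.665
```

Call:
play_rows([
  [1, 4, 0.5, 2, -8],
  [1, 8, 1, 4, -16],
  [1, 12, 1.4, 6, -24.6],
  [1, 12, 1.4, 6, -24.6],
  [1, 12, 1.4, 6, -24.6],
])

```text
clock: 4.35
eef_pos: [539.6, 330.2, 328.5]
tool_rot: [-3.14, -0.0, 2.09]
force: [0.2, -0.8, 0.4]
width: 0.1
gripper_force: 0.0
```

```bash
python3 - <<'E'
from h import *
im,P=shot('wrist','amp1.png'); print(tool()[:3,3])
cv2.imwrite('pics/amp1b.png',cv2.resize(im[:,:,::-1],(800,600),interpolation=3))
for o in ['key_zero','key_store','key_clear','dial']:
  for t in ctrl.trace('wrist',o)[:3]:
    q=P[t['pixels']]; q=q[~np.isnan(q[:,0])]; h=q[q[:,2]>np.percentile(q[:,2],50)-3]
    print(o,round(t['confidence'],2),t['bbox'],h.mean(0).round(1),len(q))
# amp region hue marks
hsv=cv2.cvtColor(im,cv2.COLOR_RGB2HSV)
top=(abs(P[...,2]-60)<25)
E
```

```text
[540.52035571 329.03785109 329.36761399]
key_zero 0.85 [240.9, 61.1, 260.8, 87.6] [486.4 405.1  81.9] 453
key_zero 0.48 [113.6, 273.5, 307.7, 371.0] [489.2 176.  211.1] 945
key_store 0.88 [210.7, 106.5, 233.6, 129.7] [482.2 345.6  81.9] 420
dial 0.78 [254.5, 170.3, 290.0, 207.5] [581.2 294.8 100.3] 1068
```

View pics/amp1b.png

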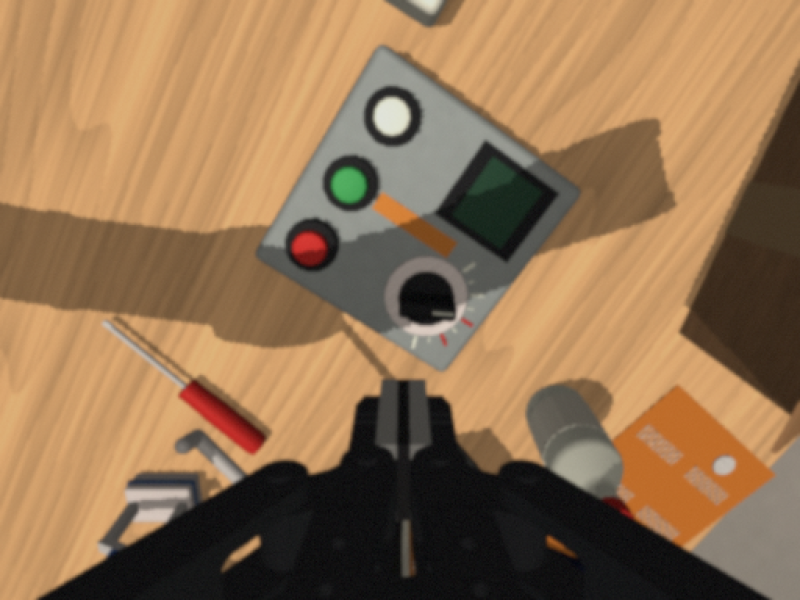

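```bash
python3 - <<'E'
from h import *
go([486.4,405.1,125])
f,cx,cy,E=cam('wrist')
def on(u,v,z):
    r=E[:3,:3]@[(u*.64-cx)/f,(v*.64-cy)/f,1]; return (E[:3,3]+r*(z-E[2,3])/r[2])
pts={'m0?':(470,268,60),'ms':(478,295,60),'r1':(467,322,60),'r2':(443,340,60),'l':(415,340,60),'ptr_tip':(455,315,104),'ptr':(433,313,104)}
for k,(u,v,z) in pts.items(): print(k,on(u,v,z).round(1))
im=cv2.imread('pics/amp1.png'); t=im[150:240,230:330]; cv2.imwrite('pics/dial1.png',cv2.resize(t,None,fx=7,fy=6.5,interpolation=2))
E
```

```text
go [ 9.39 -0.99 20.53] spin 0 spin(alt) 0 from [541.  328.4 330.4] 2.087
m0? [606.7 330.3  60. ]
ms [625.6 313.2  60. ]
r1 [630.6 287.1  60. ]
r2 [621.  261.9  60. ]
l [599.1 249.5  60. ]
ptr_tip [605.7 299.1 104. ]
ptr [589.8 292.  104. ]
```

View pics/dial1.png

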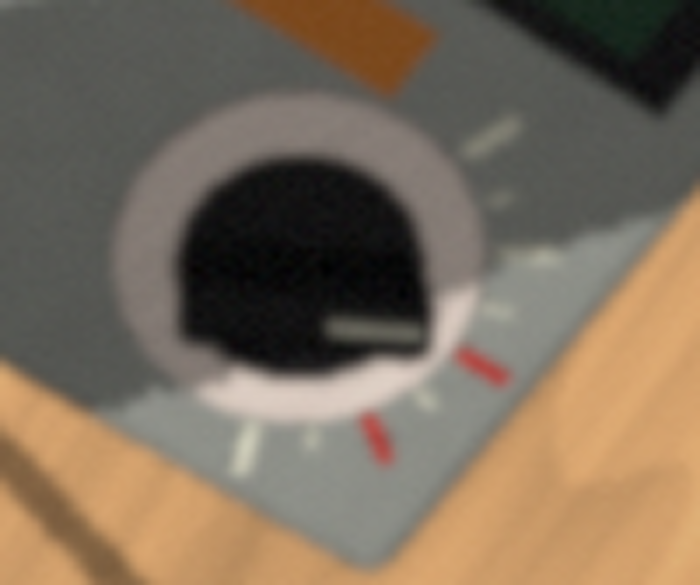

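```bash
python3 - <<'E'
from h import *
from scipy.optimize import least_squares
f,cx,cy,E=cam('wrist')
def on(u,v,z):
    r=E[:3,:3]@[(230+u/7-cx)/f,(150+v/6.5-cy)/f,1]; return (E[:3,3]+r*(z-E[2,3])/r[2])[:2]
M=np.array([on(u,v,60) for u,v in [(495,135),(530,255),(483,367),(377,438),(245,448)]])
# model: centre, radius, base angle; marks at a0-0.6k (clockwise)
k=np.arange(5)
r=least_squares(lambda p:(p[:2]+p[2]*np.c_[np.cos(p[3]-.6*k),np.sin(p[3]-.6*k)]-M).ravel(),[582,287,45,1.])
print('c,r,a0',r.x,'res',r.fun.round(1))
a,b=on(328,328,104),on(422,333,104); print(a,b,'ptr az',np.degrees(np.arctan2(*(b-a)[::-1])))
for q in (a,b): print('az from c',np.degrees(np.arctan2(*(q-r.x[:2])[::-1])))
print('az0',np.degrees(r.x[3]),'az750',np.degrees(r.x[3]-1.8))
E
```

```text
c,r,a0 [586.47843593 290.55298996  44.90536607   1.11681683] res [ 0.1 -0.2 -0.2  0.2  0.2  0.1  0.1 -0.2 -0.2  0.1]
[589.57730707 291.63358718] [604.5142236  298.93496349] ptr az 26.05003953954476
az from c 19.224007085873364
az from c 24.926234306233834
az0 63.98889095654979 az750 -39.1435121669984
```

Call:
play_rows([
  [1, 3, -0.3, 4, 0],
  [1, 6, -0.7, 8, 0],
  [1, 9.4, -1, 12, 0],
  [1, 9.4, -1, 16, 0],
  [1, 9.4, -1, 19.5, 0],
  [1, 9.4, -1, 20.5, 0],
  [1, 9.4, -1, 20.5, 0],
])

```text
clock: 5.3
eef_pos: [485.2, 405.1, 123.8]
tool_rot: [-3.14, 0.001, 2.088]
force: [-0.0, 1.4, 0.9]
width: -0.1
gripper_force: 0.0
```

```bash
python3 - <<'E'
from h import *
go([486.4,405.1,100.5]); print(ctrl.read_state()['force'])
E
```

```text
go [-0.06  0.11  2.33] spin 0 spin(alt) 0 from [485.2 405.1 123.8] 2.088
[-0.01432497  1.44776938  0.87348902]
```

Call:
play_rows([
  [1, 0, 0.1, 1.2, 0],
  [1, 0, 0.1, 2.0, 0],
  [1, 0, 0.1, 2.4, 0],
  [1, 0, 0.1, 2.5, 0],
  [1, 0, 0.1, 2.5, 0],
])

```text
clock: 5.8
eef_pos: [485.9, 407.0, 99.7]
tool_rot: [3.141, -0.0, 2.089]
force: [0.5, 0.3, -0.3]
width: 0.1
gripper_force: 0.0
```

```bash
python3 - <<'E'
from h import *
s=ctrl.read_state();print(s['force'],s['eef_pos'])
E
```

```text
[ 0.4719267   0.3296528  -0.29068487] [485.86546223 407.01752233  99.67505211]
```

```bash
python3 - <<'E'
from h import *
print(ctrl.finger_overhang); im,P=shot('wrist')
cv2.imwrite('pics/z1.png',im[:,:,::-1]); 
E
```

```text
25.0
```

View pics/z1.png

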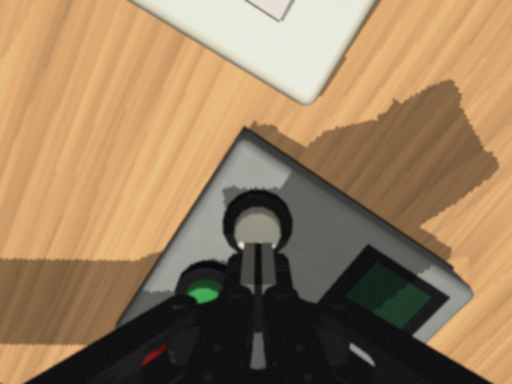

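```bash
python3 - <<'E'
from h import *
im,P=shot('wrist'); print(tool()[:3,3], ctrl.read_state()['force'])
for z in (76,82):
  print(z,proj('wrist',[486.4,405.1,z]))
for u,v in [(257,210),(240,225),(275,225),(257,225),(257,238),(235,225)]: print((u,v),P[v,u].round(1))
for t in ctrl.trace('wrist','key_zero')[:2]:
    q=P[t['pixels']]; print(t['confidence'],t['bbox'],np.nanmin(q,0),np.nanmax(q,0),np.nanmedian(q,0))
T=tool(); tip=T[:3,3]+T[:3,:3]@[0,0,25]; print('tip',tip,proj('wrist',tip))
E
```

```text
[485.9448746  407.12720658  99.86316242] [0.64578702 0.32458305 0.35077629]
76 (np.float64(256.68683053293455), np.float64(230.4857334746236))
82 (np.float64(256.67382791993555), np.float64(234.85321045147717))
(257, 210) [479.9 416.9  76.7]
(240, 225) [474.9 405.7  81.8]
(275, 225) [492.8 415.3  80.8]
(257, 225) [483.3 410.8  82.4]
(257, 238) [487.6 403.3  81.7]
(235, 225) [472.9 403.1  79. ]
0.83 [234.1, 207.8, 279.4, 250.7] [472.70483623 392.50528962  70.72492173] [499.7951545  420.08589842 118.62850844] [483.30686379 409.34152131  81.81109316]
0.42 [141.9, 349.2, 164.8, 363.9] [454.07489244 283.74079809  74.35871196] [475.21075484 399.35016738 182.73018948] [470.0610281  294.70550211  81.37702866]
tip [485.96858611 407.14015752  74.85139665] (np.float64(257.7312672680583), np.float64(226.6637557228937))
```

```bash
python3 - <<'E'
from h import *
im,P=shot('wrist')
for v in range(240,290,6): print(v,P[v,248].round(1),P[v,268].round(1))
E
```

```text
240 [483.6 399.9  82.3] [493.9 405.4  81.8]
246 [476.1 415.4 122.7] [484.3 419.3 121.5]
252 [476.8 414.3 126.1] [483.8 419.7 128.2]
258 [476.5 415.1 132.8] [484.3 418.8 131.5]
264 [476.4 415.6 138.5] [483.6 419.5 138.1]
270 [476.6 415.6 142.8] [483.9 418.8 141.4]
276 [476.9 415.2 146.2] [483.6 419.  146.3]
282 [476.9 415.3 150.5] [483.4 419.1 150.7]
288 [476.7 416.  155.3] [482.5 420.2 156.5]
```

Call:
play_rows([
  [1, 0, 0, 0.1, 0],
  [1, 0, 0, 0.2, 0],
  [1, 0, 0, 0.3, 0],
  [1, 0, 0, 0.4, 0],
  [1, 0, 0, 0.4, 0],
])

```text
clock: 6.5
eef_pos: [485.6, 406.7, 95.2]
tool_rot: [-3.141, 0.0, 2.089]
force: [-0.9, 0.9, -0.5]
width: 0.1
gripper_force: 0.0
```

```bash
python3 - <<'E'
from h import *
im,P=shot('scene'); T=tool(); print(T[:3,3]); tip=T[:3,3]+[0,0,-25]
u,v=map(int,proj('scene',tip)); print('nominal tip px',u,v, 'tcp',proj('scene',T[:3,3]))
im=im.copy(); a=im[v-70:v+40,u-75:u+75,::-1].copy(); a[70,75]=(255,0,255); cv2.imwrite('pics/zs.png',cv2.resize(a,(750,550),interpolation=0))
for dv in range(-40,10,4): print(dv,P[v+dv,u].round())
E
```

```text
[485.70278268 406.82234889  95.31380414]
nominal tip px 324 157 tcp (np.float64(325.35394430033296), np.float64(151.29424676438353))
-40 [497. 372. 243.]
-36 [479. 392. 216.]
-32 [488. 385. 206.]
-28 [489. 385. 192.]
-24 [489. 387. 175.]
-20 [486. 392. 158.]
-16 [482. 398. 138.]
-12 [488. 394. 126.]
-8 [409. 479.  50.]
-4 [415. 476.  35.]
0 [493. 395.  79.]
4 [502. 388.  68.]
8 [512. 379.  59.]
```

View pics/zs.png

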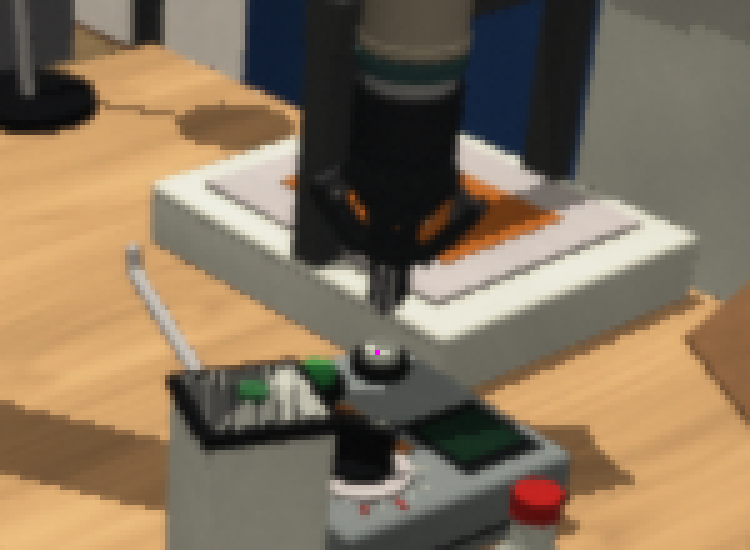

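Call:
play_rows([
  [1, 0, 0, 1.5, 0],
  [1, 0, 0, 2.6, 0],
  [1, 0, 0, 2.8, 0],
  [1, 0, 0, 3.0, 0],
  [1, 0, 0, 3.1, 0],
  [1, 0, 0, 3.1, 0],
])

```text
clock: 7.15
eef_pos: [485.5, 406.4, 64.5]
tool_rot: [-3.141, 0.001, 2.089]
force: [-1.4, -1.5, 3.4]
width: -0.2
gripper_force: 1.6
```

Call:
play_rows([
  [1, 0, 0, 0.1, 0],
  [1, 0, 0, 0.2, 0],
  [1, 0, 0, 0.3, 0],
  [1, 0, 0, 0.3, 0],
])

```text
clock: 7.55
eef_pos: [485.8, 406.9, 61.7]
tool_rot: [3.142, 0.0, 2.089]
force: [-1.4, -2.6, 4.2]
width: -0.2
gripper_force: 2.4
```

Call:
play_rows([
  [1, 0, 0, 0.1, 0],
  [1, 0, 0, 0.2, 0],
  [1, 0, 0, 0.3, 0],
  [1, 0, 0, 0.3, 0],
])

```text
clock: 7.95
eef_pos: [485.9, 407.0, 61.3]
tool_rot: [3.14, 0.001, 2.089]
force: [-4.8, -6.2, 22.7]
width: 0.1
gripper_force: 11.3
```

Call:
play_rows([
  [1, 0, 0, -4, 0],
  [1, 0, 0, -7, 0],
  [0.6, 0, 0, -7, -8],
  [0.3, 0, 0, -7, -16],
  [0, 0, 0, -7, -24],
  [0, 0, 0, -7, -32],
  [0, 0, 0, -7, -40],
  [0, 0, 0, -7, -48],
  [0, 0, 0, -7, -56],
  [0, 0, 0, -7, -64],
])

```text
clock: 8.95
eef_pos: [486.3, 407.6, 128.3]
tool_rot: [3.14, 0.001, -3.071]
force: [0.3, -0.1, -0.7]
width: 85.5
gripper_force: 0.0
```

```bash
python3 - <<'E'
from h import *
go([586.5,290.5,130],np.radians(206))
E
```

```text
go [ -9.17 -12.38  -0.19] spin -22.0 spin(alt) 158.0 from [486.3 407.6 128.3] -3.071
```

Call:
play_rows([
  [0, -2, -3, 0, -8],
  [0, -4.5, -6, 0, -16],
  [0, -7, -9, 0, -22],
  [0, -9.2, -12.4, 0, -22],
  [0, -9.2, -12.4, 0, -22],
  [0, -9.2, -12.4, 0, -22],
])

```text
clock: 9.55
eef_pos: [586.7, 288.2, 127.9]
tool_rot: [3.141, 0.001, -2.696]
force: [-0.6, 1.6, -0.3]
width: 85.6
gripper_force: 0.0
```

```bash
python3 - <<'E'
from h import *
im,P=shot('wrist','d2.png'); go([586.5,290.5,64],np.radians(206))
t=ctrl.trace('wrist','dial')[0]; q=P[t['pixels']]; print(t['confidence'],t['bbox'])
b=q[(q[:,2]>98)&(q[:,2]<112)]; r=cv2.minAreaRect(b[:,:2].astype('float32')); print(r,len(b),b.mean(0)); d=q[(q[:,2]>66)&(q[:,2]<82)]; print(cv2.minAreaRect(d[:,:2].astype('float32')),len(d))
print(line(b[:,:2]))
E
```

```text
go [-0.11 -0.    6.43] spin -0.3 spin(alt) 179.7 from [585.5 289.9 128.3] -2.693
0.77 [229.6, 167.6, 297.3, 257.3]
((582.372802734375, 292.760498046875), (45.460391998291016, 14.000252723693848), 24.791810989379883) 1625 [581.0027137  292.0039449  103.69640379]
((583.7640380859375, 294.55517578125), (51.23384094238281, 47.3689079284668), 52.0433464050293) 2249
(array([581.0027137, 292.0039449]), array([0.90918254, 0.41639777]))
```

View pics/d2.png

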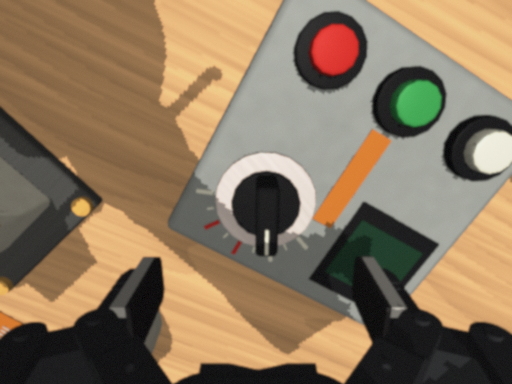

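```bash
python3 - <<'E'
from h import *
go([583,292.3,64],np.radians(205))
E
```

```text
go [0.11 0.21 6.46] spin 0.8 spin(alt) -179.2 from [584.9 290.7 128.6] -2.691
```

Call:
play_rows([
  [0, 0.1, -0.3, 2, 1],
  [0, 0.1, -0.3, 4.5, 1],
  [0, 0.1, -0.3, 6, 1],
  [0, 0.1, -0.3, 6.4, 1],
  [1, 0.1, -0.3, 6.4, 1],
  [1, 0.1, -0.3, 6.4, 1],
  [1, 0.1, -0.3, 6.4, 1],
  [1, 0.1, -0.3, 6.4, 1],
  [1, 0.1, -0.3, 6.4, 1],
  [1, 0.1, -0.3, 6.4, 1],
])

```text
clock: 10.65
eef_pos: [583.6, 292.6, 66.1]
tool_rot: [3.132, 0.003, -2.707]
force: [-4.4, 9.0, 1.7]
width: 12.8
gripper_force: 59.7
```

Call:
play_rows([
  [1, 0, 0.4, 0, 0],
  [1, 0.1, 0.4, 0, 8],
  [1, 0.2, 0.3, 0, 16],
  [1, 0.2, 0.3, 0, 24],
  [1, 0.2, 0.3, 0, 32],
  [1, 0.2, 0.3, 0, 40],
  [1, 0.2, 0.3, 0, 48],
  [1, 0.2, 0.3, 0, 56],
  [1, 0.2, 0.3, 0, 64],
  [1, 0.2, 0.3, 0, 64],
])

```text
clock: 11.65
eef_pos: [583.5, 292.1, 66.1]
tool_rot: [3.135, -0.002, 2.455]
force: [0.6, 5.2, 1.8]
width: 12.9
gripper_force: 59.8
```

Call:
play_rows([
  [1, 0, 0, 0, 0],
  [0, 0, 0, 0, 0],
  [0, 0, 0, 0, 0],
  [0, 0, 0, 0, 0],
  [0, 0, 0, 0, 0],
  [0, 0, 0, -3, 0],
  [0, 0, 0, -7, 0],
  [0, 0, 0, -10, 0],
  [0, 0, 0, -10, 0],
  [0, 0, 0, -10, 0],
])

```text
clock: 12.65
eef_pos: [583.3, 287.5, 165.0]
tool_rot: [3.141, 0.001, 2.455]
force: [-0.6, -0.5, -0.4]
width: 85.3
gripper_force: 0.0
```

```bash
python3 - <<'E'
from h import *
im,P=shot('wrist','d3.png')
t=ctrl.trace('wrist','dial')[0]; q=P[t['pixels']]
b=q[(q[:,2]>98)&(q[:,2]<112)]; print(cv2.minAreaRect(b[:,:2].astype('float32')),np.degrees(np.arctan2(*line(b[:,:2])[1][::-1])))
l,tp,r,bo=map(int,t['bbox']); print(t['bbox']); cv2.imwrite('pics/d3c.png',cv2.resize(im[tp-20:bo+20,l-20:r+20,::-1],None,fx=5,fy=5,interpolation=2))
E
```

```text
Traceback (most recent call last):
IndexError: list index out of range
```

```bash
python3 - <<'E'
from h import *
im,P=shot('wrist')
m=(np.hypot(P[...,0]-583,P[...,1]-292)<32)&(P[...,2]>98)&(P[...,2]<112); b=P[m]
print(cv2.minAreaRect(b[:,:2].astype('float32')),np.degrees(np.arctan2(*line(b[:,:2])[1][::-1])),len(b))
u,v=map(int,proj('wrist',[583,292,90])); print(u,v)
cv2.imwrite('pics/d3c.png',cv2.resize(im[max(v-55,0):v+55,max(u-55,0):u+55,::-1],None,fx=5,fy=5,interpolation=2))
E
```

```text
((582.5177612304688, 293.2543029785156), (13.690664291381836, 44.9868278503418), 50.6003532409668) -39.11144351945394 1215
263 196
```

View pics/d3c.png

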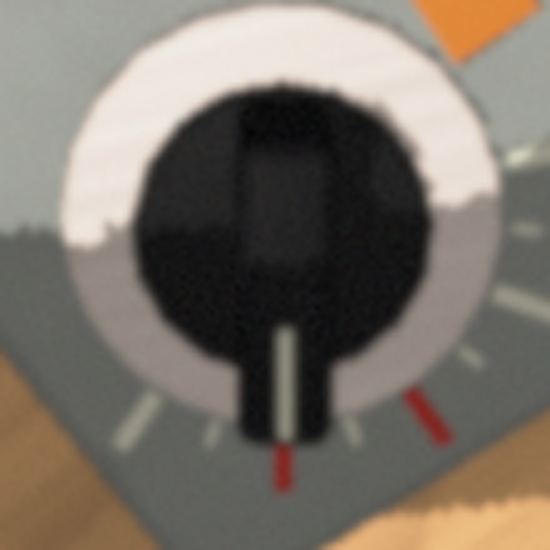

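```bash
cat >> h.py <<'E'
def weights(n='top'):
    im,P=shot(n); o=[]
    for t in ctrl.trace(n,'weight_1'):
        if t['confidence']<.3: continue
        q=P[t['pixels']]; tab=q[(q[:,2]>105)&(q[:,2]<150)]; b=q[abs(q[:,2]-30)<10]
        if len(tab)>3 and len(b)>5:
            r=cv2.minAreaRect(b[:,:2].astype('float32')); a=r[2] if r[1][0]>r[1][1] else r[2]+90
            print('w',round(t['confidence'],2),'tab',tab.mean(0).round(),'base',np.round(r[0],1),np.round(r[1]),'y-az',round(a,1),'tool yaw',round(a+90,1), 'tabaz',np.degrees(np.arctan2(*line(tab[:,:2])[1][::-1])).round(1))
    return im,P
E
python3 - <<'E'
from h import *
weights(); go([642,-94,150],np.radians(132)); go([460,-63,150],np.radians(121));go([533,-162,150],np.radians(5))
E
```

```text
w 0.77 tab [460. -63. 133.] base [461.  -63.6] [70. 45.] y-az 29.1 tool yaw 119.1 tabaz -150.0
w 0.67 tab [643. -94. 130.] base [642.8 -94.5] [70. 45.] y-az 39.7 tool yaw 129.7 tabaz -139.0
w 0.64 tab [ 533. -162.  132.] base [ 533.6 -163.4] [45. 71.] y-az 93.2 tool yaw 183.2 tabaz -87.8
go [-28.76 -25.73   1.34] spin 8.7 spin(alt) -171.3 from [582.3 287.3 163.1] 2.456
go [-12.71 -34.85   1.37] spin 19.7 spin(alt) -160.3 from [582.3 287.3 163.1] 2.456
go [-24.63 -37.9    1.37] spin 135.7 spin(alt) -44.3 from [582.3 287.3 163.1] 2.456
```

Call:
play_rows([
  [0, 0, 0, -5, 0],
  [0, 0, 0, -10, 0],
  [0, -2, -5, -13, 4],
  [0, -3.5, -9.5, -13, 8],
  [0, -5, -14, -13, 12],
  [0, -6.5, -18.5, -13, 16],
  [0, -8, -23, -13, 20],
  [0, -9.5, -27, -13, 20],
  [0, -11.5, -31, -13, 20],
  [0, -12.7, -34.8, -10, 20],
])

```text
clock: 13.9
eef_pos: [463.2, -64.2, 266.4]
tool_rot: [3.136, 0.005, 2.105]
force: [1.3, -0.6, -1.1]
width: 85.5
gripper_force: 0.0
```

Call:
play_rows([
  [0, 0, 0, 4, 0],
  [0, 0, 0, 8, 0],
  [0, 0, 0, 8, 0],
  [0, 0, 0, 8, 0],
])

```text
clock: 14.3
eef_pos: [460.9, -61.3, 184.6]
tool_rot: [-3.141, -0.001, 2.108]
force: [0.1, 0.3, 0.2]
width: 85.4
gripper_force: 0.0
```

```bash
python3 - <<'E'
from h import *
weights('wrist'); go([460,-63,84],np.radians(120))
E
```

```text
w 0.98 tab [459. -59. 129.] base [458.3 -57.3] [70. 35.] y-az 29.9 tool yaw 119.9 tabaz 29.7
w 0.89 tab [ 531. -156.  126.] base [ 533.6 -160.8] [45. 70.] y-az 93.4 tool yaw 183.4 tabaz -94.3
go [-1.00e-02 -3.20e-01  1.02e+01] spin 0.8 spin(alt) -179.2 from [462.4 -61.3 186. ] 2.108
```

Call:
play_rows([
  [0, 0, -0.1, 4, 0.8],
  [0, 0, -0.1, 8, 0.8],
  [0, 0, -0.1, 10.2, 0.8],
  [0, 0, -0.1, 10.2, 0.8],
  [1, 0, -0.1, 10.2, 0.8],
  [1, 0, -0.1, 10.2, 0.8],
  [1, 0, -0.1, 10.2, 0.8],
  [1, 0, -0.1, 10.2, 0.8],
  [1, 0, -0.1, 9.8, 0.8],
  [1, 0, -0.1, 8, 0.8],
])

```text
clock: 15.4
eef_pos: [458.5, -62.6, 103.9]
tool_rot: [-3.139, -0.002, 2.093]
force: [-0.1, -0.8, -1.5]
width: 31.0
gripper_force: 60.0
```

```bash
python3 - <<'E'
from h import *
s=ctrl.read_state(); print(s['width'],s['force'],s['gripper_force'])
w=np.array([-.924,.3824]); tip=np.array([479.,174.8])
p=tip+w*80; print(p); go([p[0],p[1],205-55+86],np.radians(157.5))
E
```

```text
31.03978436495307 [-0.08427182 -0.75960073 -1.54636158] 59.95482087135315
[405.08  205.392]
go [ 25.92   8.69 -13.19] spin -37.6 spin(alt) 142.4 from [458.5 -62.6 103.9] 2.093
```

Call:
play_rows([
  [1, 0, 0, -4.5, 0],
  [1, 1, 0.3, -9, -7],
  [1, 4, 1.4, -13, -14],
  [1, 8, 2.7, -13.1, -21],
  [1, 12, 4.5, -13.1, -28],
  [1, 16, 6, -13.1, -35],
  [1, 20, 7.5, -13.1, -37.6],
  [1, 23, 8.6, -13.1, -37.6],
  [1, 26, 8.7, -13.1, -37.6],
  [1, 26, 8.7, -13.1, -37.6],
])

```text
clock: 16.4
eef_pos: [403.2, 210.6, 236.1]
tool_rot: [3.139, -0.001, 2.757]
force: [0.1, -0.6, -2.4]
width: 31.2
gripper_force: 60.4
```

```bash
python3 - <<'E'
from h import *
for n in ['top','scene']:
  im,P=shot(n)
  # rod points: near predicted line, z 196..226
  d=P[...,:2]-np.array([557.2,142.5]); w=np.array([-.924,.3824]); s=d@w; e=d@np.array([.3824,.924])
  m=(abs(e)<14)&(s>-85)&(s<105)&(P[...,2]>194)&(P[...,2]<230)
  q=P[m]; c,ww=line(q[:,:2]); print(n,len(q),c,np.degrees(np.arctan2(ww[1],ww[0])), 's',s[m].min(),s[m].max(),'z',np.percentile(q[:,2],[5,50,95]))
  for a in range(-80,100,20):
    k=m&(abs(s-a)<10)
    if k.sum(): print(a,e[k].mean().round(1),np.median(P[...,2][k]).round(1),k.sum(),end=' | ')
  print()
im,P=shot('wrist','r1.png'); print(tool()[:3,3],ctrl.read_state()['tool_rot'])
E
```

```text
top 233 [552.73291128 144.38489983] 157.52299819098647 s -84.91045687817599 94.35854028088225 z [202.07046296 208.3274595  214.70264667]
-80 -0.0 208.8 20 | -60 -0.1 207.6 25 | -40 0.1 207.9 27 | -20 0.1 207.2 27 | 0 0.1 208.2 24 | 20 0.3 208.3 26 | 40 0.1 207.0 26 | 60 0.0 208.8 25 | 80 -0.2 210.4 27 | 
scene 93 [533.55131372 152.91970299] -22.472474393129414 s -54.69010736986408 95.2103406378527 z [203.01907085 207.58893849 217.25461063]
-60 2.7 208.6 2 | -40 0.0 207.8 12 | -20 0.9 206.7 14 | 0 0.3 207.6 9 | 20 0.4 207.7 12 | 40 1.1 207.4 9 | 60 0.3 207.3 11 | 80 0.8 210.0 21 | 
[405.63134119 205.27637543 235.31948572] [-3.13999396e+00  2.94654107e-04  2.74905186e+00]
```

View pics/r1.png

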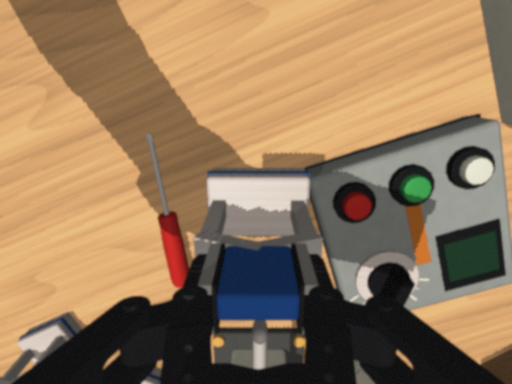

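```bash
cat >> h.py <<'E'
C=np.array([557.2,142.5]); W=np.array([-.924,.3824]); N=np.array([.3824,.924])
def rod(s,e=0.2): return C+W*s+N*e
def gor(s,z,e=0.2):
    p=rod(s,e); go([p[0],p[1],z],np.radians(157.5))
    d=np.mean([tool()[:2,3] for _ in range(1)],0)-C; print('s,e',d@W,d@N)
E
python3 - <<'E'
from h import *
gor(-59.5,235)
E
```

```text
go [-2.236e+01  2.000e-02  4.000e-02] spin 0.0 spin(alt) -180.0 from [405.6 205.3 235.3] 2.749
s,e 164.055126704911 0.0455157728582704
```

Call:
play_rows([
  [1, -2.5, 0, 0, 0],
  [1, -5, 0, 0, 0],
  [1, -7.5, 0, 0, 0],
  [1, -10, 0, 0, 0],
  [1, -12.5, 0, 0, 0],
  [1, -15, 0, 0, 0],
  [1, -17.5, 0, 0, 0],
  [1, -20, 0, 0, 0],
  [1, -22.4, 0, 0, 0],
  [1, -22.4, 0, 0, 0],
])

```text
clock: 17.55
eef_pos: [615.9, 115.3, 234.2]
tool_rot: [-3.14, 0.001, 2.741]
force: [-0.4, -0.6, -2.5]
width: 31.4
gripper_force: 60.5
```

```bash
python3 - <<'E'
from h import *
gor(-59.5,194); print(ctrl.read_state()['force'])
im,P=shot('scene','s2.png'); cv2.imwrite('pics/s2c.png',cv2.resize(im[80:230,220:370,::-1],(600,600),interpolation=2))
E
```

```text
go [0.52 0.29 4.02] spin -0.4 spin(alt) 179.6 from [615.9 115.3 234.2] 2.741
s,e -64.65344378210352 -2.6627942281606405
[-0.3712366  -0.56868936 -2.47432988]
```

View pics/s2c.png

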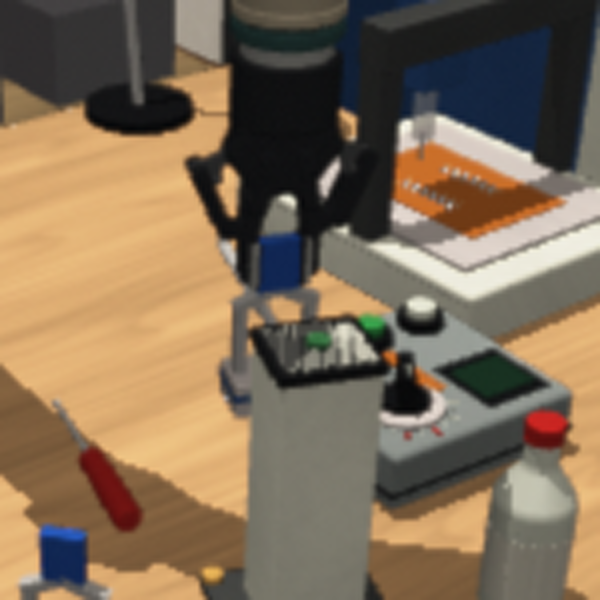

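Call:
play_rows([
  [1, 0.3, 0.1, 1.5, 0],
  [1, 0.3, 0.1, 2.5, 0],
  [1, 0.3, 0.1, 3, 0],
  [1, 0.3, 0.1, 3.4, 0],
  [1, 0.3, 0.1, 3.8, 0],
  [1, 0.3, 0.1, 3.9, 0],
  [1, 0.3, 0.1, 3.9, 0],
])

```text
clock: 18.3
eef_pos: [610.3, 122.5, 196.6]
tool_rot: [-3.141, 0.0, 2.749]
force: [-1.6, -0.7, -0.9]
width: 31.2
gripper_force: 60.6
```

Call:
play_rows([
  [0, 0, 0, 0, 0],
  [0, 0, 0, 0, 0],
  [0, 0, 0, 0, 0],
  [0, 0, 0, 0, 0],
  [0, 0, 0, -3, 0],
  [0, 0, 0, -7, 0],
  [0, 0, 0, -11, 0],
  [0, 3, 0, -15, 0],
  [0, 7, 3, -15, 0],
  [0, 10, 7, -15, 0],
])

```text
clock: 19.3
eef_pos: [544.1, 225.6, 348.5]
tool_rot: [3.14, 0.003, 2.746]
force: [1.4, 1.2, 0.3]
width: 85.8
gripper_force: 0.0
```

```bash
python3 - <<'E'
from h import *
im,P=shot('scene','s3.png'); cv2.imwrite('pics/s3c.png',cv2.resize(im[80:230,220:370,::-1],(600,600),interpolation=2))
weights()
go([533,-162,185],np.radians(3.5)); go([642.8,-94.5,185],np.radians(130)); print(ctrl.read_state()['qpos'])
E
```

```text
w 0.88 tab [643. -94. 131.] base [643.  -94.3] [69. 45.] y-az 40.1 tool yaw 130.1 tabaz -138.9
w 0.8 tab [ 533. -161.  133.] base [ 533.4 -162.5] [45. 69.] y-az 94.5 tool yaw 184.5 tabaz -87.8
go [-13.82 -36.77  16.16] spin 154.5 spin(alt) -25.5 from [542.6 230.3 347.5] 2.757
go [-21.47 -26.39  16.18] spin 28.0 spin(alt) -152.0 from [542.6 230.3 347.5] 2.757
[ 0.0725169   0.53548658 -0.86679196  1.48867209  0.41349218  1.30683178
  0.3541767 ]
```

View pics/s3c.png

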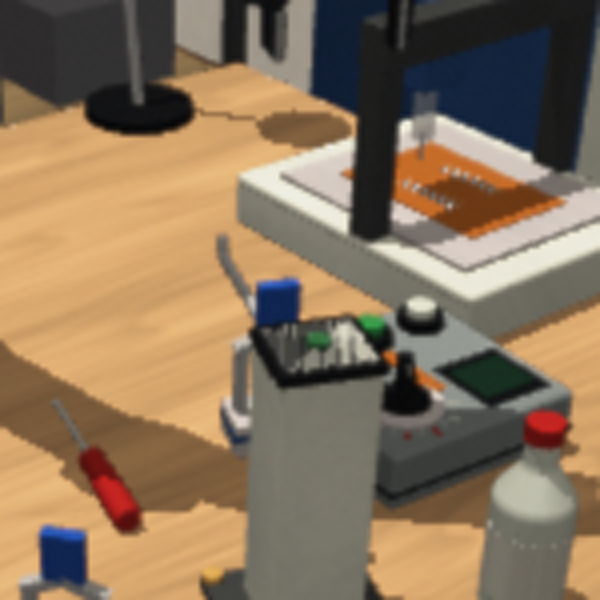

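Call:
play_rows([
  [0, -2.5, -3.5, 0, 4],
  [0, -5, -7, 0, 8],
  [0, -7.5, -10, 0, 12],
  [0, -10, -13.5, 0, 16],
  [0, -12.5, -17, 0, 20],
  [0, -15, -20, 0, 24],
  [0, -18, -23.5, 2, 28],
  [0, -21.5, -26.4, 6, 28],
  [0, -21.5, -26.4, 11, 28],
  [0, -21.5, -26.4, 16, 28],
])

```text
clock: 20.45
eef_pos: [642.9, -105.1, 192.1]
tool_rot: [-3.141, 0.002, 2.254]
force: [-0.1, 0.4, 0.2]
width: 85.1
gripper_force: 0.0
```

Call:
play_rows([
  [0, 0, 0, 0.2, 0],
  [0, 0, 0, 0.2, 0],
])

```text
clock: 20.65
eef_pos: [642.2, -100.9, 192.0]
tool_rot: [-3.141, -0.001, 2.26]
force: [0.5, 0.2, 1.2]
width: 85.4
gripper_force: 0.0
```

```bash
python3 - <<'E'
from h import *
weights('wrist'); go([643,-94.3,83.5],np.radians(130))
E
```

```text
w 0.86 tab [ 536. -157.  129.] base [ 534.7 -161.1] [44. 71.] y-az 93.7 tool yaw 183.7 tabaz -82.4
w 0.67 tab [642. -91. 129.] base [640.5 -88.1] [69. 33.] y-az 39.6 tool yaw 129.6 tabaz 39.9
go [ 0.56  0.21 11.16] spin -0.5 spin(alt) 179.5 from [ 644.3 -100.   195.1] 2.261
```

Call:
play_rows([
  [0, 0.5, 0.4, 4, -0.5],
  [0, 0.5, 0.4, 8, -0.5],
  [0, 0.5, 0.4, 10.9, -0.5],
  [0, 0.5, 0.4, 10.9, -0.5],
  [1, 0.5, 0.4, 10.9, -0.5],
  [1, 0.5, 0.4, 10.9, -0.5],
  [1, 0.5, 0.4, 10.9, -0.5],
  [1, 0.5, 0.4, 10.9, -0.5],
  [1, 0.5, 0.4, 10.5, -0.5],
  [1, 0.5, 0.4, 8, -0.5],
])

```text
clock: 21.75
eef_pos: [639.3, -94.5, 109.6]
tool_rot: [-3.136, -0.004, 2.269]
force: [-0.5, -0.9, -2.5]
width: 31.1
gripper_force: 59.9
```

```bash
python3 - <<'E'
from h import *
gor(164,225); go([470,-60,225],np.radians(142))
E
```

```text
go [ 38.04   1.34 -11.37] spin -27.5 spin(alt) 152.5 from [639.3 -94.5 109.6] 2.269
s,e -166.48767392408428 -187.61237222421465
go [ 13.58 -10.81 -11.42] spin -12.0 spin(alt) 168.0 from [639.3 -94.5 109.6] 2.269
```

Call:
play_rows([
  [1, 0, 0, -5, 0],
  [1, 0, 0, -10, 0],
  [1, 3, -2.5, -11.4, -3],
  [1, 6, -5, -11.4, -6],
  [1, 9, -7.5, -11.4, -9],
  [1, 13.6, -10.8, -11.4, -12],
  [1, 17.5, -9, -11.4, -18],
  [1, 22, -7, -11.4, -24],
  [1, 26.5, -5, -11.4, -27.5],
  [1, 31, -2.5, -11.4, -27.5],
])

```text
clock: 22.75
eef_pos: [422.6, 126.4, 226.2]
tool_rot: [-3.14, 0.0, 2.749]
force: [1.3, 0.0, -2.0]
width: 31.2
gripper_force: 61.4
```

```bash
python3 - <<'E'
from h import *
gor(164,225)
E
```

```text
go [4.58 6.65 0.11] spin 0.0 spin(alt) -180.0 from [422.6 126.4 226.2] 2.749
s,e 118.22122392286506 -66.31069010865262
```

Call:
play_rows([
  [1, 3, 1.5, 0.1, 0],
  [1, 4.6, 4, 0.1, 0],
  [1, 4.6, 6.6, 0.1, 0],
  [1, 4.6, 6.6, 0.1, 0],
  [1, 4.6, 6.6, 0.1, 0],
  [1, 4.6, 6.6, 0.1, 0],
])

```text
clock: 23.35
eef_pos: [406.4, 203.2, 224.8]
tool_rot: [-3.14, -0.0, 2.748]
force: [0.4, 0.2, -3.1]
width: 31.3
gripper_force: 61.8
```

```bash
python3 - <<'E'
from h import *
gor(-5.5,225); ctrl.get_image('top'); gor(-5.5,225); im,P=shot('top')
d=P[...,:2]-C; s=d@W; e=d@N; m=(abs(e)<14)&(s>0)&(s<88)&(P[...,2]>180)&(P[...,2]<230); print(m.sum(),e[m].mean(),np.median(P[m][:,2]))
gor(-5.5,225)
E
```

```text
go [-16.81   0.2   -0.02] spin -0.0 spin(alt) 180.0 from [406.4 203.2 224.8] 2.748
s,e 162.57954117746365 -1.5983394513893823
go [-16.79   0.2   -0.02] spin -0.1 spin(alt) 179.9 from [406.5 203.1 224.8] 2.748
s,e 162.41078026850423 -1.609048942082895
115 0.04788731030316498 198.15540363525656
go [-1.678e+01  2.000e-01 -1.000e-02] spin -0.1 spin(alt) 179.9 from [406.6 203.2 224.9] 2.748
s,e 162.34127380297625 -1.4957237948346562
```

Rod now at z≈195 as expected; thread the second weight.

Call:
play_rows([
  [1, -2, 0.15, 0, 0],
  [1, -4.5, 0.2, 0, 0],
  [1, -7, 0.2, 0, 0],
  [1, -9.5, 0.2, 0, 0],
  [1, -12, 0.2, 0, 0],
  [1, -14.5, 0.2, 0, 0],
  [1, -16.8, 0.2, 0, 0],
  [1, -16.8, 0.2, 0, 0],
  [1, -16.8, 0.2, 0, 0],
])

```text
clock: 24.35
eef_pos: [562.4, 141.1, 224.6]
tool_rot: [-3.141, -0.001, 2.747]
force: [-0.6, 0.2, -3.0]
width: 31.4
gripper_force: 61.7
```

```bash
python3 - <<'E'
from h import *
gor(-5.5,184);print(ctrl.read_state()['force'])
E
```

```text
go [-0.02 -0.04  4.06] spin -0.1 spin(alt) 179.9 from [562.4 141.1 224.6] 2.747
s,e -5.340943840220944 0.647615394705117
[-0.61909345  0.21333397 -3.00344343]
```

Call:
play_rows([
  [1, 0, 0, 1.5, 0],
  [1, 0, 0, 2.5, 0],
  [1, 0, 0, 3, 0],
  [1, 0, 0, 3.4, 0],
  [1, 0, 0, 3.8, 0],
  [1, 0, 0, 4.0, 0],
  [1, 0, 0, 4.0, 0],
])

```text
clock: 25.05
eef_pos: [562.4, 142.3, 185.0]
tool_rot: [-3.141, -0.0, 2.749]
force: [-1.7, -0.5, -0.1]
width: 31.1
gripper_force: 61.9
```

Call:
play_rows([
  [0, 0, 0, 0, 0],
  [0, 0, 0, 0, 0],
  [0, 0, 0, 0, 0],
  [0, 0, 0, 0, 0],
  [0, 0, 0, -3, 0],
  [0, 0, 0, -7, 0],
  [0, 0, 0, -11, 0],
  [0, 4, 0, -14, 0],
  [0, 8, -2, -14, 0],
  [0, 10, -6, -14, 0],
])

```text
clock: 26.05
eef_pos: [445.2, 129.0, 326.4]
tool_rot: [3.138, 0.001, 2.757]
force: [0.4, -0.9, 1.1]
width: 85.7
gripper_force: 0.0
```

```bash
python3 - <<'E'
from h import *
im,P=shot('scene','s4.png'); cv2.imwrite('pics/s4c.png',cv2.resize(im[80:260,180:360,::-1],(600,600),interpolation=2))
weights()
go([533.5,-162.5,185],np.radians(3.5)); go([533.5,-162.5,185],np.radians(184)); print(ctrl.read_state()['qpos'])
E
```

```text
w 0.74 tab [ 533. -162.  132.] base [ 531.4 -161.6] [44. 69.] y-az 90.4 tool yaw 180.4 tabaz -87.8
go [-19.01 -22.92  14.14] spin 153.9 spin(alt) -26.1 from [446.  122.7 325.3] 2.747
go [-19.01 -22.92  14.14] spin -26.6 spin(alt) 153.4 from [446.  122.7 325.3] 2.747
[ 0.37666869  0.34662603 -0.95293302  1.83935363  0.31684775  1.11775674
  0.48636854]
```

View pics/s4c.png

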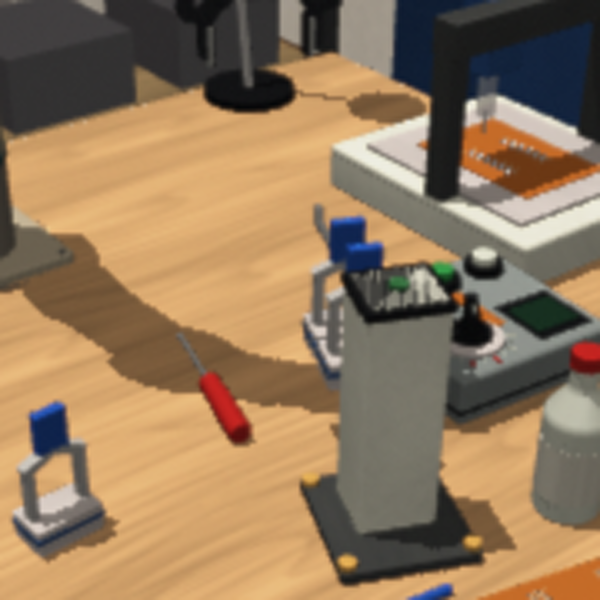

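Call:
play_rows([
  [0, -2, -4, 0, -4],
  [0, -4, -8, 0, -8],
  [0, -6, -12, 0, -12],
  [0, -9, -16, 0, -16],
  [0, -12, -19.5, 2, -20],
  [0, -16, -22.9, 5, -24],
  [0, -19, -22.9, 9, -26.6],
  [0, -19, -22.9, 13.5, -26.6],
  [0, -19, -22.9, 13.5, -26.6],
  [0, -19, -22.9, 13.5, -26.6],
])

```text
clock: 27.2
eef_pos: [535.9, -158.5, 189.7]
tool_rot: [3.14, -0.001, -3.069]
force: [0.3, 1.3, 0.9]
width: 85.7
gripper_force: 0.0
```

```bash
python3 - <<'E'
from h import *
weights('wrist'); go([532.5,-162,83.5],np.radians(183.5)); print(ctrl.read_state()['qpos'])
E
```

```text
w 0.73 tab [ 531. -162.  129.] base [ 528.7 -161.8] [34. 70.] y-az 93.1 tool yaw 183.1 tabaz 93.8
go [ 0.54 -0.32 10.88] spin 0.7 spin(alt) -179.3 from [ 537.3 -158.4  192.3] -3.069
[ 0.7890504   0.67000043 -0.89236348  1.7877929   0.61873292  0.98562933
  1.28879479]
```

Call:
play_rows([
  [0, 0.4, -0.35, 4, 0.7],
  [0, 0.4, -0.35, 8, 0.7],
  [0, 0.4, -0.35, 10.7, 0.7],
  [0, 0.4, -0.35, 10.7, 0.7],
  [1, 0.4, -0.35, 10.7, 0.7],
  [1, 0.4, -0.35, 10.7, 0.7],
  [1, 0.4, -0.35, 10.7, 0.7],
  [1, 0.4, -0.35, 10.7, 0.7],
  [1, 0.4, -0.35, 10.3, 0.7],
  [1, 0.4, -0.35, 8, 0.7],
])

```text
clock: 28.3
eef_pos: [529.4, -163.4, 108.6]
tool_rot: [3.141, -0.005, -3.082]
force: [-0.2, -0.3, -2.1]
width: 31.2
gripper_force: 60.0
```

```bash
python3 - <<'E'
from h import *
gor(164,215); go([440,-20,215],np.radians(165))
E
```

```text
go [ 10.2   37.56 -10.56] spin 25.9 spin(alt) -154.1 from [ 529.4 -163.4  108.6] -3.082
s,e -91.28255161005139 -293.2638829496352
go [  8.13  14.85 -10.59] spin 18.4 spin(alt) -161.6 from [ 529.4 -163.4  108.6] -3.082
```

Call:
play_rows([
  [1, 0, 0, -5, 0],
  [1, 1, 2, -9, 3],
  [1, 3, 6, -10.6, 7],
  [1, 6, 10, -10.6, 12],
  [1, 8.5, 14, -10.6, 17],
  [1, 10.5, 18, -10.6, 22],
  [1, 11, 22, -10.6, 25.9],
  [1, 11, 26, -10.6, 25.9],
  [1, 11, 30, -10.6, 25.9],
  [1, 11, 34, -10.6, 25.9],
])

```text
clock: 29.3
eef_pos: [401.1, 170.8, 216.3]
tool_rot: [-3.141, 0.001, 2.749]
force: [1.2, -0.5, -2.5]
width: 31.3
gripper_force: 60.4
```

```bash
python3 - <<'E'
from h import *
gor(164,215)
E
```

```text
go [0.89 3.37 0.13] spin 0.0 spin(alt) -180.0 from [401.1 170.8 216.3] 2.749
s,e 155.09877595065566 -33.50716025200316
```

Call:
play_rows([
  [1, 0.6, 2, 0.1, 0],
  [1, 0.6, 3.4, 0.1, 0],
  [1, 0.6, 3.4, 0.1, 0],
  [1, 0.6, 3.4, 0.1, 0],
  [1, 0.6, 3.4, 0.1, 0],
])

```text
clock: 29.8
eef_pos: [408.7, 201.9, 214.8]
tool_rot: [-3.14, -0.0, 2.748]
force: [0.3, -1.1, -1.8]
width: 31.4
gripper_force: 60.6
```

```bash
python3 - <<'E'
from h import *
im,P=shot('top'); gor(48.5,215)
d=P[...,:2]-C; s=d@W; e=d@N; m=(abs(e)<14)&(s>35)&(s<88)&(P[...,2]>165)&(P[...,2]<230); print(m.sum(),e[m].mean(),np.median(P[m][:,2]))
E
```

```text
go [-1.113e+01  2.200e-01 -1.000e-02] spin -0.1 spin(alt) 179.9 from [408.8 201.9 214.9] 2.748
s,e 159.81223383963732 -1.8224281863681704
69 -0.019530716070484636 188.33413136981312
```

Call:
play_rows([
  [1, -2, 0.15, 0, 0],
  [1, -4.5, 0.2, 0, 0],
  [1, -7, 0.2, 0, 0],
  [1, -9.5, 0.2, 0, 0],
  [1, -11.1, 0.2, 0, 0],
  [1, -11.1, 0.2, 0, 0],
  [1, -11.1, 0.2, 0, 0],
])

```text
clock: 30.55
eef_pos: [511.7, 162.1, 214.8]
tool_rot: [-3.141, -0.001, 2.748]
force: [-1.1, -0.6, -1.8]
width: 31.1
gripper_force: 60.5
```

```bash
python3 - <<'E'
from h import *
gor(48.5,174);print(ctrl.read_state()['force'])
E
```

```text
go [-0.11 -0.05  4.08] spin -0.1 spin(alt) 179.9 from [511.7 162.1 214.8] 2.748
s,e 49.56526645407807 0.6952818822685684
[-1.0830442  -0.61342657 -1.79684974]
```

Lower, release, rise and head over to the STORE key.

Call:
play_rows([
  [1, 0, 0, 1.5, 0],
  [1, 0, 0, 2.5, 0],
  [1, 0, 0, 3, 0],
  [1, 0, 0, 3.4, 0],
  [1, 0, 0, 3.8, 0],
  [1, 0, 0, 4.0, 0],
  [1, 0, 0, 4.0, 0],
])

```text
clock: 31.25
eef_pos: [512.1, 163.1, 175.1]
tool_rot: [-3.142, -0.0, 2.749]
force: [-1.3, 0.0, 0.6]
width: 31.0
gripper_force: 60.7
```

Call:
play_rows([
  [0, 0, 0, 0, 0],
  [0, 0, 0, 0, 0],
  [0, 0, 0, 0, 0],
  [0, 0, 0, 0, 0],
  [0, 0, 0, -3, 0],
  [0, 0, 0, -7, 0],
  [0, 0, 0, -11, 0],
  [1, 0, 4, -11, 0],
  [1, 0, 8, -11, 0],
  [1, 0, 12, -11, 0],
])

```text
clock: 32.25
eef_pos: [559.4, 274.3, 285.7]
tool_rot: [3.141, 0.001, 2.747]
force: [0.3, -0.7, -0.7]
width: 43.7
gripper_force: 0.0
```

```bash
python3 - <<'E'
from h import *
go([482.2,345.6,100]); im,P=shot('scene','s5.png'); cv2.imwrite('pics/s5c.png',cv2.resize(im[80:260,180:360,::-1],(600,600),interpolation=2))
E
```

```text
go [ 9.89  3.61 18.56] spin 0 spin(alt) 0 from [559.4 274.3 285.7] 2.747
```

View pics/s5c.png

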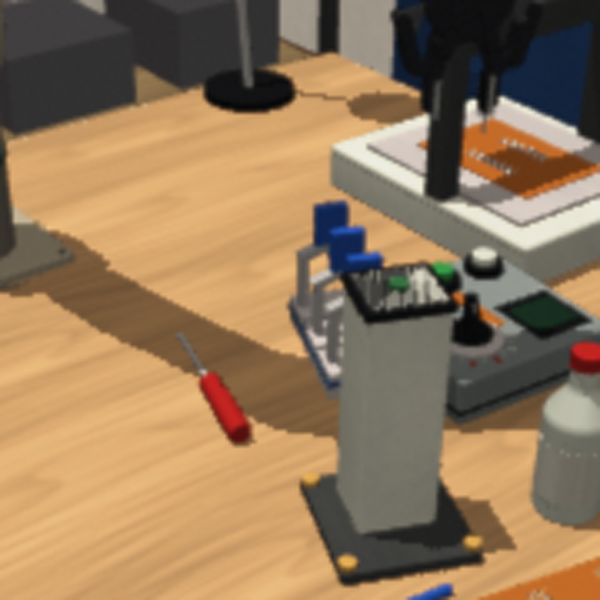

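Call:
play_rows([
  [1, 4, 1.5, 0, 0],
  [1, 8, 3, 2, 0],
  [1, 9.8, 3.6, 6, 0],
  [1, 9.8, 3.6, 11, 0],
  [1, 9.8, 3.6, 16, 0],
  [1, 9.8, 3.6, 18.5, 0],
  [1, 9.8, 3.6, 18.5, 0],
  [1, 9.8, 3.6, 18.5, 0],
  [1, 9.8, 3.6, 18.5, 0],
  [1, 9.8, 3.6, 18.5, 0],
])

```text
clock: 33.3
eef_pos: [482.6, 345.4, 102.1]
tool_rot: [3.138, 0.002, 2.749]
force: [0.1, 0.2, 0.7]
width: 0.2
gripper_force: 0.0
```

```bash
python3 - <<'E'
from h import *
im,P=shot('wrist'); go([482.2,345.6,66])
for t in ctrl.trace('wrist','key_store')[:2]:
    q=P[t['pixels']]; h=q[abs(q[:,2]-82)<4]; print(t['confidence'],h.mean(0),h.min(0),h.max(0),len(h))
    if len(h)>20: print(cv2.minEnclosingCircle(h[:,:2].astype('float32')))
E
```

```text
go [0.05 0.02 3.58] spin 0 spin(alt) 0 from [482.5 345.1 101.8] 2.749
0.51 [476.70933066 286.77041465  81.76295918] [463.89573294 272.10035812  78.0030658 ] [490.91044505 299.31689834  83.92532606] 1450
((477.7298278808594, 285.7331848144531), 13.890447616577148)
```

Call:
play_rows([
  [1, 0, 0, 2, 0],
  [1, 0, 0, 3.2, 0],
  [1, 0, 0, 3.6, 0],
  [1, 0, 0, 3.9, 0],
  [1, 0, 0, 4.0, 0],
  [1, 0, 0, 4.1, 0],
  [1, 0, 0, 4.15, 0],
  [1, 0, 0, 4.15, 0],
])

```text
clock: 34.2
eef_pos: [481.6, 344.0, 61.3]
tool_rot: [-3.141, 0.002, 2.749]
force: [-4.3, -5.2, 20.5]
width: -0.2
gripper_force: 10.1
```

Call:
play_rows([
  [1, 0, 0, 0, 0],
  [1, 0, 0, 0, 0],
  [1, 0, 0, 0, 0],
  [1, 0, 0, 0, 0],
  [1, 0, 0, 0, 0],
  [1, 0, 0, 0, 0],
  [1, 0, 0, 0, 0],
  [1, 0, 0, 0, 0],
  [1, 0, 0, 0, 0],
  [1, 0, 0, 0, 0],
])

```text
clock: 35.2
eef_pos: [481.6, 344.0, 61.4]
tool_rot: [-3.141, 0.002, 2.749]
force: [-3.9, -6.5, 19.8]
width: 0.2
gripper_force: 10.1
```

Call:
play_rows([
  [1, 0, 0, -4, 0],
  [1, 0, 0, -8, 0],
  [1, 0, 0, -13, 0],
  [0.5, 0, 0, -18, 0],
  [0, 0, 0, -22, 0],
  [0, -2, -4, -22, 0],
  [0, -3.5, -8, -22, 0],
  [0, -5, -12, -22, 0],
  [0, -5, -12, -22, 0],
  [0, -5, -12, -22, 0],
])

```text
clock: 36.2
eef_pos: [482.2, 213.6, 279.0]
tool_rot: [3.141, 0.001, 2.747]
force: [-0.5, 1.5, -0.0]
width: 85.4
gripper_force: 0.0
```

```bash
python3 - <<'E'
from h import *
gor(48.5,174)
for n in ('top','wrist'):
  im,P=shot(n)
  for t in ctrl.trace(n,'weight_1')[:4]:
    q=P[t['pixels']]; h=q[(q[:,2]>190)&(q[:,2]<250)]
    if len(h)>5: d=h[:,:2].mean(0)-C; print(n,t['confidence'],'s',d@W,'e',d@N,np.percentile(h[:,2],[50,95]),len(h))
  m=(abs((P[...,:2]-C)@N)<20)&(P[...,2]>200)&(P[...,2]<235); s=((P[...,:2]-C)@W)[m]; print(np.histogram(s,np.arange(-90,100,8)))
E
```

```text
go [-4.8  -3.68 10.5 ] spin -0.1 spin(alt) 179.9 from [482.2 213.6 279. ] 2.747
s,e 96.50954162350024 37.02642450914684
top 0.71 s -55.172612991493146 e -0.9682544874913909 [223.40374905 228.51088217] 69
top 0.62 s 47.96283031583566 e -1.2326903805935476 [223.17220645 227.99245425] 63
top 0.56 s -4.224496826883991 e -1.0291712510121465 [223.83208451 227.47250805] 66
(array([ 0,  0,  0, 18, 45,  1,  0,  0,  0,  4, 38, 19,  0,  0,  0,  0, 21,
       37,  0,  0,  0,  0,  0]), array([-90, -82, -74, -66, -58, -50, -42, -34, -26, -18, -10,  -2,   6,
        14,  22,  30,  38,  46,  54,  62,  70,  78,  86,  94]))
wrist 0.92 s -0.4492152704140358 e 2.8165000123739548 [216.05992556 226.17180742] 1513
wrist 0.9 s 51.723924354061175 e 2.9209569026327906 [219.21710567 226.1627919 ] 1491
wrist 0.85 s -49.933574226881944 e 2.3644511210330847 [201.52463572 211.38863708] 696
(array([  0,   0,   0,   1, 261, 138,   0,   0,   0,   1, 321, 950,   0,
         0,   0,   0, 151, 911, 208,   0,   0,   0,   0]), array([-90, -82, -74, -66, -58, -50, -42, -34, -26, -18, -10,  -2,   6,
        14,  22,  30,  38,  46,  54,  62,  70,  78,  86,  94]))
```

Call:
play_rows([
  [0, -2.5, -2, 0, 0],
  [0, -4.8, -3.7, 2, 0],
  [0, -4.8, -3.7, 6, 0],
  [0, -4.8, -3.7, 9, 0],
  [0, -4.8, -3.7, 10.5, 0],
  [0, -4.8, -3.7, 10.5, 0],
  [1, -4.8, -3.7, 10.5, 0],
  [1, -4.8, -3.7, 10.5, 0],
  [1, -4.8, -3.7, 10.5, 0],
  [1, -4.8, -3.7, 10.5, 0],
])

```text
clock: 37.4
eef_pos: [512.7, 162.5, 174.5]
tool_rot: [3.14, 0.002, 2.749]
force: [-0.3, 0.2, -0.2]
width: 30.8
gripper_force: 61.2
```

```bash
python3 - <<'E'
from h import *
gor(170,215)
E
```

```text
go [12.12 -0.12 -4.07] spin 0.0 spin(alt) -180.0 from [512.7 162.5 174.5] 2.749
s,e 48.75168378722741 1.5143898602645833
```

Call:
play_rows([
  [1, 0, 0, -1, 0],
  [1, 0, 0, -2.2, 0],
  [1, 0, 0, -3.3, 0],
  [1, 0, 0, -4.1, 0],
  [1, 2, 0, -4.1, 0],
  [1, 4.5, 0, -4.1, 0],
  [1, 7, 0, -4.1, 0],
  [1, 9.5, 0, -4.1, 0],
  [1, 12, 0, -4.1, 0],
  [1, 12, 0, -4.1, 0],
])

```text
clock: 38.4
eef_pos: [398.0, 209.0, 215.3]
tool_rot: [-3.141, -0.0, 2.754]
force: [0.5, 1.0, -2.0]
width: 31.1
gripper_force: 60.9
```

```bash
python3 - <<'E'
from h import *
im,P=shot('top')
go([445,-30,240],np.radians(165)); go([512,-250,240],np.radians(191)); print(ctrl.read_state()['force'],ctrl.read_state()['width'])
p=P[(P[...,2]>-5)&(P[...,2]<32)&(P[...,0]>390)&(P[...,0]<640)&(P[...,1]>-440)&(P[...,1]<-275)]
w=p[(p[:,2]>15)]; print(cv2.minAreaRect(w[:,:2].astype('float32')),len(w))
for t in ctrl.trace('top','tray')[:1]:
    c,_=cv2.findContours(t['pixels'].astype('uint8'),0,1); c=max(c,key=len).reshape(-1,2); 
    f,cx,cy,E=cam('top')
    r=np.c_[(c[:,0]-cx)/f,(c[:,1]-cy)/f,np.ones(len(c))]@E[:3,:3].T; q=E[:3,3]+r*((15-E[2,3])/r[:,2])[:,None]
    print(t['confidence'],cv2.minAreaRect(q[:,:2].astype('float32')))
E
```

```text
go [-13.2  -20.34  -2.46] spin -7.3 spin(alt) 172.7 from [400.2 208.3 215.3] 2.752
go [-27.75 -38.15  -2.44] spin -33.3 spin(alt) 146.7 from [400.2 208.3 215.3] 2.752
[ 0.72294039 -0.73881407 -1.12199438] 31.28816221737627
((511.48907470703125, -358.66357421875), (205.7718963623047, 102.56031036376953), 10.966630935668945) 423
0.55 ((510.1351013183594, -358.4792785644531), (210.77093505859375, 105.03951263427734), 11.036704063415527)
```

Call:
play_rows([
  [1, -1.5, -4, -0.5, 0],
  [1, -3.5, -8, -1, 0],
  [1, -6, -12, -2, 0],
  [1, -9, -15.5, -2.4, -4],
  [1, -12, -19, -2.4, -8],
  [1, -15, -22.5, -2.4, -14],
  [1, -18, -26, -2.4, -20],
  [1, -21, -30, -2.4, -26],
  [1, -24, -34, -2.4, -32],
  [1, -27.7, -38.1, -2.4, -33.3],
])

```text
clock: 39.5
eef_pos: [509.2, -249.6, 238.3]
tool_rot: [-3.141, -0.001, -2.954]
force: [1.8, 0.9, -2.4]
width: 31.1
gripper_force: 61.2
```

Call:
play_rows([
  [1, 0, 0, 0, 0],
  [1, 0, 0, 0, 0],
  [1, 0, 0, 0, 0],
])

```text
clock: 39.8
eef_pos: [509.4, -244.6, 238.5]
tool_rot: [3.141, -0.0, -2.953]
force: [-0.6, 0.6, -2.8]
width: 31.2
gripper_force: 61.5
```

```bash
cat >> h.py <<'E'
TR=np.array([511.5,-359.]); TA=np.radians(11)
def bay(i,z):
    p=TR+67*i*np.array([np.cos(TA),np.sin(TA)]); go([p[0],p[1],z],np.pi+TA); return p
E
python3 - <<'E'
from h import *
im,P=shot('wrist'); print(ctrl.read_state()['force'])
for t in ctrl.trace('wrist','tray')[:2]:
    q=P[t['pixels']]; q=q[(q[:,2]>12)&(q[:,2]<32)]; print(t['confidence'],t['bbox'],cv2.minAreaRect(q[:,:2].astype('float32')),len(q))
for t in ctrl.trace('wrist','weight_1')[:1]:
    q=P[t['pixels']]; print('held',t['bbox'],np.nanmin(q,0),np.nanmax(q,0)); b=q[q[:,2]<202]; print(cv2.minAreaRect(b[:,:2].astype('float32')), np.nanpercentile(q[:,2],[1,99]))
print(bay(-1,200))
E
```

```text
[-0.14455298  0.67612703 -1.44531084]
0.58 [102.3, 44.3, 208.8, 227.1] ((511.89495849609375, -357.35009765625), (205.71585083007812, 100.29622650146484), 11.059075355529785) 4162
held [193.4, 169.8, 318.6, 320.6] [ 481.21190859 -304.68772977   -1.42791856] [ 748.59536995 -134.57353762  290.86185112]
((611.8135986328125, -219.74957275390625), (171.1134796142578, 257.71148681640625), 77.63835144042969) [  1.25649164 289.7872491 ]
go [  8.7  -11.32   3.9 ] spin -0.1 spin(alt) 179.9 from [ 509.6 -244.1  238.9] -2.951
[ 445.73097871 -371.78420269]
```

Call:
play_rows([
  [1, 3, -4, 0, 0],
  [1, 6, -8, 2, 0],
  [1, 8.7, -11.3, 5, 0],
  [1, 8.7, -11.3, 9, 0],
  [1, 8.7, -11.3, 11, 0],
  [1, 8.7, -11.3, 11, 0],
  [1, 8.7, -11.3, 11, 0],
])

```text
clock: 40.65
eef_pos: [446.5, -371.8, 129.5]
tool_rot: [-3.141, 0.001, -2.951]
force: [-0.2, -0.3, -0.9]
width: 31.3
gripper_force: 61.7
```

```bash
python3 - <<'E'
from h import *
im,P=shot('wrist'); import h; h.TR[:]=[511.7,-358]
print(bay(-1,91))
E
```

```text
go [0.11 0.15 3.93] spin -0.1 spin(alt) 179.9 from [ 447.2 -372.   130.3] -2.951
[ 445.93097871 -370.78420269]
```

Call:
play_rows([
  [1, 0, 0.1, 2, 0],
  [1, 0, 0.1, 3, 0],
  [1, 0, 0.1, 3.6, 0],
  [1, 0, 0.1, 4, 0],
  [1, 0, 0.1, 4.1, 0],
  [1, 0, 0.1, 4.1, 0],
])

```text
clock: 41.3
eef_pos: [445.9, -371.4, 90.6]
tool_rot: [-3.139, 0.0, -2.952]
force: [-5.4, 2.8, 14.8]
width: 31.3
gripper_force: 63.9
```

Call:
play_rows([
  [1, 0, 0, -0.1, 0],
  [0, 0, 0, -0.1, 0],
  [0, 0, 0, -0.1, 0],
  [0, 0, 0, -0.1, 0],
  [0, 0, 0, -0.1, 0],
  [0, 0, 0, -4, 0],
  [0, 0, 0, -8.5, 0],
  [0, 0, 0, -13, 0],
  [0, 0, 0, -18, 0],
  [0, 0, 0, -22, 0],
])

```text
clock: 42.3
eef_pos: [445.7, -371.4, 310.4]
tool_rot: [-3.14, 0.002, -2.952]
force: [0.9, -0.8, -1.2]
width: 85.4
gripper_force: 0.0
```

```bash
python3 - <<'E'
from h import *
weights('wrist'); weights('top'); gor(-4.5,260); go([440,-20,300],np.radians(165)); print(ctrl.read_state()['qpos'])
E
```

```text
w 0.92 tab [ 444. -371.  135.] base [ 446.3 -370.5] [44. 70.] y-az 101.2 tool yaw 191.2 tabaz 100.5
w 0.78 tab [ 444. -358.  130.] base [ 445.9 -370.6] [45. 70.] y-az 100.7 tool yaw 190.7 tabaz 172.4
go [-21.01  48.2    4.75] spin 33.3 spin(alt) -146.7 from [ 445.3 -371.8  308.2] -2.953
s,e -93.29682264672074 -517.990683201143
go [-6.07 34.66  0.77] spin 25.8 spin(alt) -154.2 from [ 445.3 -371.8  308.2] -2.953
[ 1.25017558  0.60422137 -1.01922346  1.57763785  0.53395067  1.26152766
  1.90334747]
```

Call:
play_rows([
  [0, -1.5, 4.5, 0.5, 3],
  [0, -3.5, 9, 0.5, 7],
  [0, -5.5, 13.5, 0.5, 11],
  [0, -7.5, 18, 0.5, 15],
  [0, -9.5, 22.5, 0.5, 19],
  [0, -11.5, 27, 0.5, 23],
  [0, -13.5, 31.5, 0.5, 27],
  [0, -15.5, 36, 0.5, 31],
  [0, -17.5, 40.5, 0.5, 33.3],
  [0, -19.5, 45, 0.5, 33.3],
])

```text
clock: 43.5
eef_pos: [551.6, 108.2, 300.6]
tool_rot: [-3.139, -0.002, 2.748]
force: [0.6, 0.1, 0.8]
width: 85.1
gripper_force: 0.0
```

Call:
play_rows([
  [0, 0.4, 3.5, 0, 0],
  [0, 0.4, 3.5, 0, 0],
  [0, 0.4, 3.5, 0, 0],
  [0, 0.4, 3.5, 0, 0],
])

```text
clock: 43.9
eef_pos: [561.5, 138.8, 301.2]
tool_rot: [-3.139, -0.001, 2.747]
force: [-0.1, 0.1, 0.4]
width: 85.1
gripper_force: 0.0
```

```bash
python3 - <<'E'
from h import *
im,P=shot('top'); gor(-4.5,184); 
m=(abs((P[...,:2]-C)@N)<20)&(P[...,2]>225)&(P[...,2]<245); s=((P[...,:2]-C)@W)[m]; print(np.histogram(s,np.arange(-90,100,8))[0])
im,P=shot('wrist')
for t in ctrl.trace('wrist','weight_1')[:4]:
    q=P[t['pixels']]; h=q[(q[:,2]>190)&(q[:,2]<250)]
    if len(h)>5: d=h[:,:2].mean(0)-C; print(t['confidence'],'s',d@W,'e',d@N,np.percentile(h[:,2],[50,95]),len(h))
E
```

```text
go [ 0.11  0.23 11.76] spin -0.1 spin(alt) 179.9 from [561.7 138.6 301.6] 2.747
s,e -5.686012514979171 -1.8695686413872596
[0 0 0 0 0 0 0 0 0 0 0 0 0 0 0 0 0 0 0 0 0 0 0]
0.85 s -2.128160849040151 e 1.9898894820760797 [227.56245549 235.94650991] 1568
0.78 s -49.93632722023251 e 7.342423438330301 [219.61116153 238.10042829] 1961
```

Call:
play_rows([
  [0, 0.1, 0.2, 4, 0],
  [0, 0.1, 0.2, 8, 0],
  [0, 0.1, 0.2, 10.5, 0],
  [0, 0.1, 0.2, 11.7, 0],
  [0, 0.1, 0.2, 11.7, 0],
  [1, 0.1, 0.2, 11.7, 0],
  [1, 0.1, 0.2, 11.7, 0],
  [1, 0.1, 0.2, 11.7, 0],
  [1, 0.1, 0.2, 11.7, 0],
  [1, 0.1, 0.2, 11.7, 0],
])

```text
clock: 45.05
eef_pos: [562.2, 143.0, 186.1]
tool_rot: [3.141, 0.001, 2.749]
force: [0.7, -0.4, -0.4]
width: 31.4
gripper_force: 59.2
```

Call:
play_rows([
  [1, 0, 0, -1, 0],
  [1, 0, 0, -2.2, 0],
  [1, 0, 0, -3.3, 0],
  [1, 0, 0, -4.1, 0],
  [1, 2, 0, -4.1, 0],
  [1, 4.5, 0, -4.1, 0],
  [1, 7, 0, -4.1, 0],
  [1, 9.5, 0, -4.1, 0],
  [1, 12, 0, -4.1, 0],
  [1, 14.5, 0, -4.1, 0],
])

```text
clock: 46.05
eef_pos: [427.0, 198.9, 227.1]
tool_rot: [3.141, 0.001, 2.749]
force: [-0.2, 0.6, -2.8]
width: 31.3
gripper_force: 59.7
```

```bash
python3 - <<'E'
from h import *
print(ctrl.read_state()['force']); gor(172,225); go([512,-240,240],np.radians(191))
E
```

```text
[-0.2224136   0.62999686 -2.83872823]
go [ 3.01 -0.21  0.21] spin 0.0 spin(alt) -180.0 from [427.  198.9 227.1] 2.749
s,e 141.9224471293664 2.3343721790373726
go [-24.65 -37.3   -1.28] spin -33.5 spin(alt) 146.5 from [427.  198.9 227.1] 2.749
```

Call:
play_rows([
  [1, 3, -0.2, 0, 0],
  [1, 2.5, -4, -0.5, 0],
  [1, 1, -8, -1, 0],
  [1, -1.5, -12, -1.3, 0],
  [1, -4.5, -15.5, -1.3, -4],
  [1, -7.5, -19, -1.3, -8],
  [1, -11, -22.5, -1.3, -14],
  [1, -14.5, -26, -1.3, -20],
  [1, -18, -30, -1.3, -26],
  [1, -21, -34, -1.3, -32],
])

```text
clock: 47.05
eef_pos: [491.9, -195.0, 240.3]
tool_rot: [-3.141, 0.001, -2.972]
force: [1.7, 0.1, -2.8]
width: 30.9
gripper_force: 60.2
```

```bash
sed -i 's/TR=np.array(.*)/TR=np.array([511.7,-358.])/;s/)); TA/); TA/' h.py; grep -n TR= h.py; python3 - <<'E'
from h import *
print(bay(0,130))
E
```

```text
40:TR=np.array([511.7,-358.])Traceback (most recent call last):
  File "<stdin>", line 2, in <module>
  File "h.py", line 42, in bay
    p=TR+67*i*np.array([np.cos(TA),np.sin(TA)]); go([p[0],p[1],z],np.pi+TA); return p
                               ^^
NameError: name 'TA' is not defined. Did you mean: 'TR'?
```

```bash
sed -i 's/^TR=.*/TR=np.array([511.7,-358.]); TA=np.radians(11)/' h.py; python3 - <<'E'
from h import *
print(bay(0,130))
E
```

```text
go [  0.82 -16.39  11.04] spin -1.3 spin(alt) 178.7 from [ 491.9 -195.   240.3] -2.972
[ 511.7 -358. ]
```

Call:
play_rows([
  [1, 0.3, -4, 0, -1.3],
  [1, 0.5, -8, 0, -1.3],
  [1, 0.8, -12, 2, -1.3],
  [1, 0.8, -14, 5, -1.3],
  [1, 0.8, -14, 8, -1.3],
  [1, 0.8, -14, 8, -1.3],
  [1, 0.8, -14, 8, -1.3],
])

```text
clock: 47.75
eef_pos: [506.6, -331.5, 160.3]
tool_rot: [3.141, 0.0, -2.952]
force: [0.9, 0.3, -1.6]
width: 31.1
gripper_force: 60.4
```

```bash
python3 - <<'E'
from h import *
print(bay(0,91))
E
```

```text
go [-0.   -2.7   6.92] spin -0.1 spin(alt) 179.9 from [ 506.6 -331.5  160.3] -2.952
[ 511.7 -358. ]
```

Call:
play_rows([
  [1, 0, -1.5, 0, 0],
  [1, 0, -2.7, 0.5, 0],
  [1, 0, -2.7, 2.5, 0],
  [1, 0, -2.7, 3.5, 0],
  [1, 0, -2.7, 3.5, 0],
  [1, 0, -2.7, 3.5, 0],
])

```text
clock: 48.35
eef_pos: [511.9, -358.4, 125.2]
tool_rot: [-3.141, 0.001, -2.952]
force: [-0.9, 0.6, -1.8]
width: 31.6
gripper_force: 60.3
```

```bash
python3 - <<'E'
from h import *
ctrl.get_image('top'); print(bay(0,91))
E
```

```text
go [0.04 0.06 3.45] spin -0.2 spin(alt) 179.8 from [ 512.1 -358.5  125.5] -2.952
[ 511.7 -358. ]
```

Call:
play_rows([
  [1, 0, 0, 1.5, 0],
  [1, 0, 0, 2.5, 0],
  [1, 0, 0, 3.1, 0],
  [1, 0, 0, 3.4, 0],
  [1, 0, 0, 3.5, 0],
  [1, 0, 0, 3.5, 0],
])

```text
clock: 49.0
eef_pos: [511.2, -358.8, 92.5]
tool_rot: [-3.14, -0.001, -2.953]
force: [-6.5, 1.3, 20.1]
width: 31.2
gripper_force: 62.7
```

Call:
play_rows([
  [0, 0, 0, 0, 0],
  [0, 0, 0, 0, 0],
  [0, 0, 0, 0, 0],
  [0, 0, 0, 0, 0],
  [0, 0, 0, -4, 0],
  [0, 0, 0, -8.5, 0],
  [0, 0, 0, -13, 0],
  [0, 0, 0, -18, 0],
  [0, 0, 0, -22, 0],
  [0, 0, 0, -22, 0],
])

```text
clock: 50.0
eef_pos: [514.8, -358.9, 315.7]
tool_rot: [-3.135, 0.009, -2.953]
force: [-0.8, -0.5, -0.8]
width: 85.2
gripper_force: 0.0
```

```bash
python3 - <<'E'
from h import *
weights('wrist'); weights('top'); gor(-56.5,310)
E
```

```text
w 0.9 tab [ 446. -370.  140.] base [ 447.4 -370.9] [44. 70.] y-az 100.8 tool yaw 190.8 tabaz 100.5
w 0.86 tab [ 509. -359.  134.] base [ 510.9 -359.1] [45. 71.] y-az 98.7 tool yaw 188.7 tabaz 99.2
w 0.9 tab [ 446. -368.  136.] base [ 445.6 -370.8] [44. 69.] y-az 99.6 tool yaw 189.6 tabaz -77.3
w 0.65 tab [ 507. -350.  129.] base [ 510.4 -360.4] [44. 72.] y-az 98.8 tool yaw 188.8 tabaz -96.2
go [-18.73  45.28  -0.19] spin 33.3 spin(alt) -146.7 from [ 510.4 -358.8  308. ] -2.953
s,e -148.5087419309399 -481.110149141403
```

Call:
play_rows([
  [0, -2, 4.5, 0, 3],
  [0, -4, 9, 0, 7],
  [0, -6, 13.5, 0, 11],
  [0, -8, 18, 0, 15],
  [0, -10, 22.5, 0, 19],
  [0, -12, 27, 0, 23],
  [0, -14, 31.5, 0, 27],
  [0, -15.5, 36, 0, 31],
  [0, -17, 40.5, 0, 33.3],
  [0, -18.7, 45, 0, 33.3],
])

```text
clock: 51.2
eef_pos: [609.8, 119.5, 307.6]
tool_rot: [-3.139, -0.002, 2.748]
force: [0.8, 0.1, 0.3]
width: 85.2
gripper_force: 0.0
```

Call:
play_rows([
  [0, 0, 0, 0, 0],
  [0, 0, 0, 0, 0],
  [0, 0, 0, 0, 0],
])

```text
clock: 51.5
eef_pos: [610.3, 116.5, 308.0]
tool_rot: [-3.139, -0.002, 2.748]
force: [-0.2, -0.3, -0.3]
width: 85.3
gripper_force: 0.0
```

```bash
python3 - <<'E'
from h import *
im,P=shot('wrist')
for t in ctrl.trace('wrist','weight_1')[:4]:
    q=P[t['pixels']]; h=q[(q[:,2]>225)&(q[:,2]<255)]
    if len(h)>5: d=h[:,:2].mean(0)-C; print(t['confidence'],'s',d@W,'e',d@N,np.percentile(h[:,2],[50,95]),len(h))
gor(-56.5,194)
E
```

```text
0.56 s -51.32854767211773 e 10.277565820577587 [245.73440058 248.24850053] 1105
go [ 0.29  0.44 11.47] spin -0.1 spin(alt) 179.9 from [610.6 116.  308.7] 2.746
s,e -59.49004511800436 -4.008393321866582
```

```bash
python3 - <<'E'
from h import *
for n in ('wrist','top'):
  im,P=shot(n)
  hsv=cv2.cvtColor(im,cv2.COLOR_RGB2HSV); m=(hsv[...,0]>105)&(hsv[...,0]<130)&(hsv[...,1]>120)&(P[...,2]>200)&(P[...,2]<255)
  d=P[...,:2]-C; s=(d@W)[m]; e=(d@N)[m]; z=P[...,2][m]; print(n,m.sum())
  if m.sum(): print(np.percentile(s,[2,50,98]),np.percentile(e,[2,50,98]),np.percentile(z,[2,50,98])); k=z>np.percentile(z,60); print(s[k].mean(),e[k].mean())
E
```

```text
wrist 1294
[-182.73676283  -48.72163756  -46.72179643] [-10.54286588   9.90526455  26.36825029] [210.82294017 244.73914234 248.51541335]
-53.30408661257905 8.957281824032696
top 104
[406.39165235 421.08307677 435.91374429] [280.83519889 286.67998063 293.84418339] [200.89307014 229.80977916 253.50972817]
420.1557313540297 287.4689355561978
```

```bash
python3 - <<'E'
from h import *
im,P=shot('wrist','w3.png')
E
```

```text
(no output)
```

View pics/w3.png

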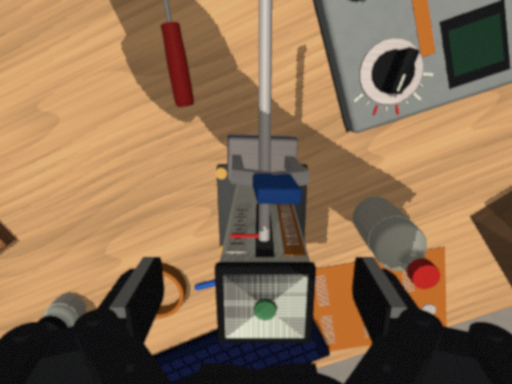

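Call:
play_rows([
  [0, 0.3, 0.4, 0, 0],
  [0, 0.3, 0.4, 0, 0],
  [0, 0.3, 0.4, 0, 0],
  [0, 0.3, 0.4, 0, 0],
  [0, 0.3, 0.4, 0, 0],
  [0, 0.3, 0.4, 0, 0],
  [0, 0.3, 0.4, 0, 0],
  [0, 0.3, 0.4, 0, 0],
])

```text
clock: 52.55
eef_pos: [609.4, 123.1, 309.5]
tool_rot: [-3.142, 0.0, 2.749]
force: [0.4, -0.3, -0.5]
width: 85.4
gripper_force: 0.0
```

```bash
cat > k.py <<'E'
from h import *
def look():
  im,P=shot('wrist')
  t=ctrl.trace('wrist','weight_1'); 
  if not t: print('none'); return
  px=cv2.dilate(t[0]['pixels'].astype('uint8'),np.ones((9,9)))>0
  hsv=cv2.cvtColor(im,cv2.COLOR_RGB2HSV); d=P[...,:2]-C; s=d@W; e=d@N; z=P[...,2]
  near=(abs(s+52)<40)&(abs(e)<60)
  m=near&(hsv[...,0]>105)&(hsv[...,0]<130)&(hsv[...,1]>120)&(z>200)&(z<255); print('tab e',np.percentile(e[m],[3,97]),'s',np.percentile(s[m],[3,97]),'z',np.percentile(z[m],[3,97]))
  b=near&px&(z>110)&(z<160); print('block e',np.percentile(e[b],[3,50,97]),'s',np.percentile(s[b],[3,97]),'z',np.percentile(z[b],[3,97]))
  for lo in range(110,190,20):
    q=near&px&(z>lo)&(z<lo+20)
    if q.sum()>10: print(lo,np.percentile(e[q],[3,97]).round(1),q.sum())
E
python3 - <<'E'
from k import *
look(); gor(-56.5,194)
E
```

```text
tab e [-4.4066125  25.56472761] s [-57.47460956 -46.75202303] z [213.24102975 248.34379791]
block e [-32.88405421  -5.21040476  33.33121998] s [-61.6979322  -29.00008708] z [121.41909157 151.76552222]
110 [-29.2  35.3] 117
130 [-33.   33.1] 1673
150 [-27.2  33.6] 139
170 [-26.2  35.8] 136
go [-0.09 -0.18 11.55] spin 0.0 spin(alt) -180.0 from [609.4 123.1 309.5] 2.749
s,e -55.61301397862857 2.0475573287923314
```

Call:
play_rows([
  [0, -0.1, 0.7, 4, 0],
  [0, -0.1, 0.7, 8, 0],
  [0, -0.1, 0.7, 10.3, 0],
  [0, -0.1, 0.7, 11.3, 0],
  [0, -0.1, 0.7, 11.3, 0],
  [1, -0.1, 0.7, 11.3, 0],
  [1, -0.1, 0.7, 11.3, 0],
  [1, -0.1, 0.7, 11.3, 0],
  [1, -0.1, 0.7, 11.3, 0],
  [1, -0.1, 0.7, 11.3, 0],
])

```text
clock: 53.65
eef_pos: [613.1, 128.6, 196.9]
tool_rot: [-3.141, 0.001, 2.749]
force: [-0.2, -2.2, 0.2]
width: 31.0
gripper_force: 60.7
```

Call:
play_rows([
  [1, 0, 0, -1, 0],
  [1, 0, 0, -2.2, 0],
  [1, 0, 0, -3.3, 0],
  [1, 0, -0.3, -4.1, 0],
  [1, 0, -0.8, -4.1, 0],
  [1, 0, -0.8, -4.1, 0],
  [1, 0, -0.8, -4.1, 0],
  [1, 0, -0.8, -4.1, 0],
])

```text
clock: 54.45
eef_pos: [609.6, 121.7, 237.0]
tool_rot: [-3.141, -0.001, 2.749]
force: [0.4, 0.2, -2.6]
width: 31.1
gripper_force: 60.4
```

```bash
python3 - <<'E'
from k import *
look(); gor(170,235); print(ctrl.read_state()['force'])
E
```

```text
tab e [-13.41358879  14.79505104] s [-47.60633199 -46.06006295] z [245.5645825 254.7759286]
block e [-33.42284916  -6.76080641  30.45140794] s [-30.95676289 -28.57113765] z [151.9442586  159.81027965]
150 [-33.5  32.2] 448
170 [-33.4  30.3] 4136
go [22.64 -0.08  0.23] spin 0.0 spin(alt) -180.0 from [609.7 121.9 237.2] 2.749
s,e -56.40847579226349 1.0826707002056568
[-0.31243145  0.38445205 -2.21512876]
```

Weight held straight and free of the rod; slide out and carry to the last bay.

Call:
play_rows([
  [1, 2, 0, 0, 0],
  [1, 4.5, 0, 0, 0],
  [1, 7, 0, 0, 0],
  [1, 9.5, 0, 0, 0],
  [1, 12, 0, 0, 0],
  [1, 14.5, 0, 0, 0],
  [1, 17, 0, 0, 0],
  [1, 19.5, 0, 0, 0],
  [1, 22, 0, 0, 0],
  [1, 22.6, 0, 0, 0],
])

```text
clock: 55.55
eef_pos: [398.4, 209.5, 237.8]
tool_rot: [-3.141, -0.001, 2.753]
force: [-0.2, -0.6, -1.6]
width: 31.1
gripper_force: 60.2
```

Call:
play_rows([
  [1, -1.5, -4, -0.3, 0],
  [1, -3.5, -8, -0.3, 0],
  [1, -6, -12, -0.3, 0],
  [1, -9, -15.5, -0.3, -4],
  [1, -12, -19, -0.3, -8],
  [1, -15, -22.5, -0.3, -14],
  [1, -18, -26, -0.3, -20],
  [1, -21, -30, -0.3, -26],
  [1, -24, -34, -0.3, -32],
  [1, -28, -38, -0.3, -33.5],
])

```text
clock: 56.55
eef_pos: [511.5, -247.5, 240.2]
tool_rot: [-3.141, -0.001, -2.949]
force: [0.7, 0.5, -1.7]
width: 31.1
gripper_force: 60.6
```

Call:
play_rows([
  [1, 0, 0, 0, 0],
  [1, 0, 0, 0, 0],
  [1, 0, 0, 0, 0],
])

```text
clock: 56.85
eef_pos: [511.9, -242.7, 240.5]
tool_rot: [3.141, -0.0, -2.948]
force: [-0.5, -0.6, -1.8]
width: 30.9
gripper_force: 60.8
```

```bash
python3 - <<'E'
from h import *
weights('top'); print(bay(1,126))
E
```

```text
go [ -4.44 -11.35  11.48] spin 0.2 spin(alt) -179.8 from [ 512.  -242.4  240.8] -2.947
[ 577.46902129 -345.21579731]
```

Call:
play_rows([
  [1, -1.5, -4, 0, 0.2],
  [1, -3, -8, 1, 0.2],
  [1, -4.5, -11.3, 3, 0.2],
  [1, -4.5, -11.3, 8, 0.2],
  [1, -4.5, -11.3, 11.2, 0.2],
  [1, -4.5, -11.3, 11.2, 0.2],
  [1, -4.5, -11.3, 11.2, 0.2],
  [1, -4.5, -11.3, 11.2, 0.2],
])

```text
clock: 57.75
eef_pos: [579.8, -345.8, 131.6]
tool_rot: [-3.139, 0.004, -2.952]
force: [0.7, 0.1, -1.7]
width: 30.9
gripper_force: 60.9
```

```bash
python3 - <<'E'
from h import *
print(bay(1,91))
E
```

```text
go [0.23 0.11 4.06] spin -0.1 spin(alt) 179.9 from [ 579.8 -345.8  131.6] -2.952
[ 577.46902129 -345.21579731]
```

Call:
play_rows([
  [1, 0.2, 0.1, 1.5, 0],
  [1, 0.2, 0.1, 2.5, 0],
  [1, 0.2, 0.1, 3.2, 0],
  [1, 0.2, 0.1, 3.6, 0],
  [1, 0.2, 0.1, 3.8, 0],
  [1, 0.2, 0.1, 3.9, 0],
  [1, 0.2, 0.1, 3.9, 0],
])

```text
clock: 58.45
eef_pos: [576.4, -346.6, 94.1]
tool_rot: [-3.138, 0.001, -2.954]
force: [-7.1, -0.8, 23.2]
width: 30.9
gripper_force: 63.4
```

Call:
play_rows([
  [0, 0, 0, 0, 0],
  [0, 0, 0, 0, 0],
  [0, 0, 0, 0, 0],
  [0, 0, 0, 0, 0],
  [0, 0, 0, -4, 0],
  [0, 0, 0, -8.5, 0],
  [0, 0, 0, -13, 0],
  [0, 0, 0, -18, 0],
  [0, 0, 0, -18, 0],
  [0, 0, 0, -18, 0],
])

```text
clock: 59.45
eef_pos: [576.1, -345.5, 270.6]
tool_rot: [-3.14, 0.002, -2.953]
force: [-0.0, -0.3, -2.2]
width: 85.4
gripper_force: 0.0
```

```bash
python3 - <<'E'
from h import *
weights('wrist'); im,P=weights('top')
d=P[...,:2]-C; s=d@W; e=d@N; m=(abs(e)<14)&(s>-80)&(s<88)&(P[...,2]>165)&(P[...,2]<230); print('rod z',np.median(P[m][:,2]))
m=(np.hypot(P[...,0]-583,P[...,1]-292)<32)&(P[...,2]>96)&(P[...,2]<114); b=P[m]; print('dial',np.degrees(np.arctan2(*line(b[:,:2])[1][::-1])))
for o in ['tape','screwdriver','ink_jar','solvent']:
  for t in ctrl.trace('top',o)[:1]: print(o,t['bbox'])
im,_=shot('scene'); cv2.imwrite('pics/end.png',cv2.resize(im[110:310,80:390,::-1],(775,500),interpolation=3))
E
```

```text
w 0.86 tab [ 569. -349.  134.] base [ 579.5 -347.8] [64. 71.] y-az 97.6 tool yaw 187.6 tabaz 100.3
w 0.82 tab [ 448. -370.  137.] base [ 446.8 -370.3] [44. 71.] y-az 100.9 tool yaw 190.9 tabaz 101.5
w 0.59 tab [ 510. -359.  140.] base [ 511. -359.] [44. 70.] y-az 98.8 tool yaw 188.8 tabaz 99.0
w 0.89 tab [ 569. -346.  135.] base [ 569.1 -347.2] [42. 68.] y-az 100.5 tool yaw 190.5 tabaz 98.6
w 0.82 tab [ 510. -358.  134.] base [ 510.4 -359.9] [45. 71.] y-az 98.9 tool yaw 188.9 tabaz 99.2
w 0.56 tab [ 446. -368.  135.] base [ 446.2 -371.3] [43. 70.] y-az 100.7 tool yaw 190.7 tabaz -77.8
rod z 207.94169277120386
dial 140.53452680779148
tape [283.0, 119.0, 303.1, 153.3]
screwdriver [225.8, 209.9, 244.7, 262.7]
ink_jar [336.5, 131.7, 354.1, 151.5]
solvent [168.1, 113.6, 190.3, 142.1]
```

View pics/end.png

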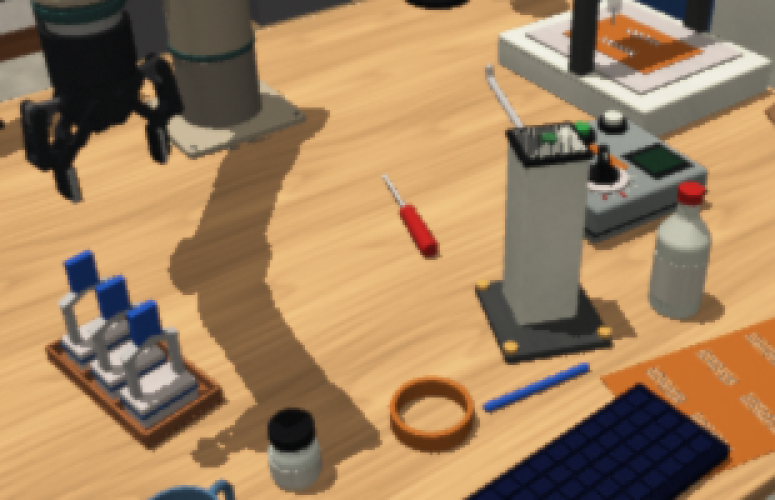

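```bash
python3 - <<'E'
from h import *
a=np.array([np.cos(TA),np.sin(TA)]); n=np.array([-a[1],a[0]])
for cn in ('wrist','top'):
  im,P=shot(cn); d=P[...,:2]-TR; x=d@a; y=d@n; z=P[...,2]
  for i in (-1,0,1):
    for c in ([-1,0] if i<1 else [-1,0]):
      pass
    m=(abs(x-67*i)<31)&(abs(y)<36)
    for lo,hi in ((-30,-15),(-15,0),(0,15),(15,30)):
      k=m&(x-67*i>=lo)&(x-67*i<hi)&(z>22)&(z<55); t=m&(x-67*i>=lo)&(x-67*i<hi)&(z>125)
      print(cn,i,lo,'block z',np.median(z[k]).round(1) if k.sum() else None,k.sum(),'| tab top',np.percentile(z[t],90).round(1) if t.sum() else None,t.sum())
E
```

```text
wrist -1 -30 block z 34.9 126 | tab top None 0
wrist -1 -15 block z 34.8 23 | tab top 142.0 256
wrist -1 0 block z 35.2 860 | tab top 141.8 541
wrist -1 15 block z 34.7 596 | tab top None 0
wrist 0 -30 block z 34.8 479 | tab top None 0
wrist 0 -15 block z 35.1 531 | tab top 142.0 341
wrist 0 0 block z 35.2 164 | tab top 141.8 233
wrist 0 15 block z 34.9 337 | tab top None 0
wrist 1 -30 block z 34.9 754 | tab top 368.0 4082
wrist 1 -15 block z 35.3 585 | tab top 362.8 3154
wrist 1 0 block z 33.9 3 | tab top None 0
wrist 1 15 block z 32.1 1 | tab top None 0
top -1 -30 block z 34.1 51 | tab top 718.5 161
top -1 -15 block z 34.6 69 | tab top 714.6 197
top -1 0 block z 35.3 74 | tab top 711.2 213
top -1 15 block z 33.0 59 | tab top 706.8 199
top 0 -30 block z 33.5 69 | tab top 700.6 223
top 0 -15 block z 34.5 73 | tab top 696.4 291
top 0 0 block z 35.3 65 | tab top 692.4 314
top 0 15 block z 34.1 40 | tab top 688.3 342
top 1 -30 block z 33.6 105 | tab top 682.2 464
top 1 -15 block z 35.1 50 | tab top 677.9 524
top 1 0 block z 33.8 57 | tab top 676.2 444
top 1 15 block z 29.9 1 | tab top 672.3 366
```

All three block tops are level at 35 mm, so each weight is flat on its bay floor. The hook is back up and the dial is at 750 g.

```bash
python3 -c "
from cell import ctrl
print(ctrl.finish_job())"
```

```text
the job is handed in; nothing more can be done
None
```

The job is handed in, with no verdict returned: ZERO was pressed with the hook empty, all three weights were hung with the dial at 750 g, STORE was pressed under load, and every weight is back upright in its own tray bay.

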